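# Unscrew the drain plug of a planer gear unit and stand it threads-up in the tray

## Task

Unscrew the red-handled drain plug from the side of the gear unit (ordinary right-hand thread, a little under one turn), draw it clear and lay it on its side on the blue mat, letting it go. Then take it again another way and stand it on its square head, threads up, in the orange tray. Leave the wood block, the oil bottle and the wrench where they are.

Things in the scene. Friction and masses are not known exactly. Their poses are not given: they have to be found in the camera images.
- gear_unit: Gear unit, fixed: a grey case 160 (x) x 190 (y) x 180 mm high on a 200 x 230 mm foot, with a 72 mm round shaft flange on top and the shaft end 240 mm above the table. Origin at the centre of its underside. The drain port is a round steel boss, 54 mm across, standing 40 mm out of the case's -x face.
- port (a point): Centre of the port's mouth, 110 mm above the table. x points level INTO the port along its axis, z up. Right-hand thread, oiled, about 1 mm slack: turning the plug anticlockwise (seen facing its head) drives it out 20 mm per turn, so a hand holding it must back off with it; after about 0.8 turn the threads let go and it draws straight out.
- plug_bar (a point): Plug: where tee bar and axis cross, 12 mm from the head's outer end. x runs from head to threaded tip, y along the bar. Brass head 38 x 38 x 52 mm, its flats square to the bar; red round bar 9 mm thick, 60 mm to either side; stem 22 mm across, 38 mm long, two lugs (32 mm over tips). About 0.32 kg. At first screwed home, head 1 mm off the mouth, bar about upright.
- plug_neck (a point): Plug: middle of the free part of the square head, 38 mm from its outer end, on the axis; same axes as plug_bar. Here the head can be gripped across its flats (38 mm).
- plug_tip (a point): Plug: end of the threaded stem, on the axis, 90 mm from the head's outer end; same axes.
- mat: Fixed blue mat 170 x 150 x 4 mm; origin at the centre of its underside, on the table.
- tray: Fixed orange open tray 170 x 150 mm outside, 18 mm high, walls and floor 4 mm thick; origin at the centre of its underside, on the table. x is the long side.
- slotted_block: Loose wooden block 115 x 170 x 22 mm with a slot; origin at the centre of its underside. Not to be moved.
- oil_bottle: Loose white bottle 56 mm across, 130 mm high; origin at the centre of its underside. Not to be moved.
- wrench: Loose steel wrench 170 mm long lying flat; origin at the centre of its underside. Not to be moved.
Not all that is in view belongs to the job. Leave any turquoise look-alike of the part that bears plug_bar alone. What is shaped like the mat but yellow is not meant.

How it is judged (in metres and radians):
On the way, in this order (a step that is already met when the one before it is completed fails the run):
1. the plug is out of the port, its tip at least 10 mm clear of the mouth and held off the table (x of plug_tip in the frame of port below -0.01 m and height (world z) of plug_bar above 0.06 m), for 0.2 s.
2. the plug lies on its side on the mat, let go and at rest (contact force between plug and mat above 1 N and angle between plug_bar's own x axis and vertical between 1.3 and 1.84 rad and contact force between plug and the fingers below 0.1 N and linear speed of plug below 0.02 m/s), for 0.2 s.
At the end, for the whole second after the job is handed in: the plug stands by itself on its square head on the tray's floor, threads up (axis within 7 degrees of upright), its axis inside the tray's walls (within 65 mm of the tray's centre along its length and 55 mm across), at rest (angle between plug_bar's own x axis and vertical below 0.12 rad and x of plug_bar in the frame of tray between -0.065 and 0.065 m and y of plug_bar in the frame of tray between -0.055 and 0.055 m and z of plug_bar in the frame of tray below 0.022 m and linear speed of plug below 0.02 m/s); the robot touches nothing.
It fails at once if the wood block is moved by more than 20 mm (distance of slotted_block from where it was at the start of the episode above 0.02 m).
It fails at once if the oil bottle is moved by more than 20 mm (distance of oil_bottle from where it was at the start of the episode above 0.02 m).
It fails at once if the wrench is moved by more than 20 mm (distance of wrench from where it was at the start of the episode above 0.02 m).
It also fails if it takes over 72 s, if anything falls off the work surface, if the arm or the gripper's body presses on something with over 40 N, if the wrist force passes 120 N, or if a joint passes its speed limit or range.

## Robot

A 6-joint arm with a two-finger parallel gripper is mounted at the origin on the work surface. World frame = base frame: x ahead of the robot, y to its left, z up, the work surface at z = 0. Lengths are in m, angles in degrees, forces in N, time in s.
With the tool pointing down it reaches from about 0.4 to 0.825 m from the base axis. Payload 7 kg.
Tool frame: the origin (TCP) lies midway between the tips of the shut fingers; the grasp point (between the pads) lies r.hold_point_z behind it (r.hold_point_z is the distance from the TCP to the grasp point, in m); z points along the fingers, x is the direction in which the jaws open and shut, and the axes are right-handed (so a half turn about z gives the same grasp; the last joint's range is limited). The gripper opens to 88 mm and grips with 3 to 60 N. Pads are 19 mm wide; open, the fingers measure 130 mm over their backs; the gripper's body (78 mm by 193 mm) begins 47 mm behind the grasp point.
Start: joints at [-60.327, 20.546, 0.682, 0, -70.136, -16.507], TCP at [0.154, -0.657, 0.227] pointing down, gripper open.
Joint ranges: [-176.03, 176.03], [-82.01, 121.73], [-58.28, 71.71], [-173.87, 95.51], [-174.79, -0.11], [-173.66, 173.66]. Speed limits (degrees/s): [136.94, 136.94, 172.46, 180, 180, 180].

## Interface

Orientations are given as [roll, pitch, yaw] about the fixed x, y, z axes, in that order (R = Rz(yaw) Ry(pitch) Rx(roll)).
In Python, from plant import get_state, viewer, close_job, r gives the robot as it stands.
- The arm moves only by the tool apply_moves, never from a script. Its argument "plan" is a list of rows, each a list of 3 entries, a list of its own where there are three numbers: the closure in counts, from 0 (fully open) to 255 (shut), then the shift along the tool's x, y, z in units of 50 mm (1.0 is 50 mm), then the turn about the tool's z in units of 6 degrees (1.0 is 6 degrees). A call has 1 to 12 rows; each row shifts and turns the commanded pose from where the row before left it, along the tool's axes as they then stand; what a row does not reach is not made up. A row lasts 1/8 s, in which the tool goes at most 62.5 mm and 10.7 degrees, less where a joint would pass 70% of its speed; a pose out of reach is approached as far as the arm can. A call is refused whole if a number of a shift passes 1 or a number of a turn 1, either way. A call with a gripper value outside its range is refused whole. The fingers move at their own pace and stop on an object; "squeeze" is the grip in N (left out, the last holds). Time passes only in rows, so rows that do not move let the fingers close. It gives the time, the measured TCP pose, the force and the opening at its end, in the units of the state.
- get_state(): the state, without advancing time (a new reading comes with each control period).
- viewer.capture(name): name is "side" or "top" or "wrist"; returns a dict with "frame" (480x640x3 uint8, blue, green, red), "K" (3x3 intrinsics, pixels), "R" (3x3) and "t" (3): a world point X has camera coordinates R X + t; the wrist camera has in their place "mount" (4x4, takes a point from camera to tool coordinates, whose origin is the TCP and whose axes are the tool frame's). Camera axes: x right, y down, z forward; pixel columns grow to the right and rows downward; lengths in m; the calibration is good to about 2 mm. A picture is of the moment at which its call begins: read the wrist's pose just before it. There is no depth.
- close_job(): hands the job in, once; it reports no verdict.
The state is a dict: "time_s": time; "joints": joint angles; "qd": joint speeds; "joint_torque": joint torques, N m; "tcp_pos": TCP position; "eef_rot": TCP orientation; "contact_force": force on the tool from outside, world axes, zero at the start; "moment": the same for the moment, N m; "gripper_width": finger opening in m.
Only numpy, scipy, OpenCV 4.12 (cv2) and the standard library are available. Lean on these libraries where they do the work, as an engineer would, in place of code of your own. Each camera call takes 0.05 s, during which the arm holds its last target.

## Working session

There is one attempt and no reset: what is moved stays moved. The work goes in short steps, Python scripts to look and compute and a tool call to move; the robot and the scene stay as the last step left them, time stands still between calls to the robot, and variables do not carry over. Pictures are saved under pics/ and viewed, and the job is handed in when it is done.

Besides the shell and the picture viewer there is one more tool, called as a command line: name --argument value ..., lists and objects as JSON in quotes. apply_moves: Moves the arm, as the interface text tells. Its arguments: {"type":"object","properties":{"plan":{"type":"array","items":{"type":"array"}},"squeeze":{"type":"number"}},"required":["plan"]}

```bash
ls; mkdir -p pics
python3 - <<'E'
from plant import get_state, viewer, r
import cv2,pickle
print(get_state()); print(r.hold_point_z,[a for a in dir(r) if a[0]!='_'])
d={}
for n in ["side","top","wrist"]:
    c=viewer.capture(n); d[n]=c; cv2.imwrite(f"pics/{n}0.png",c["frame"])
    print(n,c["K"],c.get("R"),c.get("t"),c.get("mount"))
pickle.dump(d,open("cap0.pkl","wb"))
E
```

```text
pics
{'time_s': 0.0, 'joints': array([-6.03271660e+01,  2.05915927e+01,  6.33277472e-01, -2.07775093e-02,
       -7.01333310e+01, -1.65066606e+01]), 'qd': array([-0.00949579,  0.05024522,  0.04346877,  0.02480621,  0.08568898,
        0.08884556]), 'joint_torque': array([ 1.02368849e-03, -5.82727182e+01,  2.93052775e+01,  6.99730530e+00,
        6.86197905e-03, -2.02287520e-04]), 'tcp_pos': array([ 0.15361696, -0.65679383,  0.22561505]), 'eef_rot': array([-1.79992685e+02, -9.34192463e-02,  1.03159091e+02]), 'contact_force': array([-0.35521581,  0.01407867, -0.76725892]), 'moment': array([ 0.02213019,  0.01123421, -0.03481967]), 'gripper_width': 0.08760922119974059}
0.0188 ['Unreachable', 'hold_point_z']
side [[475.38545453   0.         308.69627329]
 [  0.         475.38545453 231.56178306]
 [  0.           0.           1.        ]] [[-0.77992813 -0.62559999 -0.0183511 ]
 [-0.37768254  0.49382808 -0.78325585]
 [ 0.49906714 -0.60395238 -0.62142861]] [0.36802935 0.25049689 0.81254054] None
top [[601.8771098    0.         320.58535545]
 [  0.         601.8771098  245.40282525]
 [  0.           0.           1.        ]] [[-0.0149269  -0.99988413 -0.00298404]
 [-0.99817894  0.01507575 -0.0584082 ]
 [ 0.05844642  0.00210675 -0.99828832]] [-0.01175626  0.47166272  1.43458809] None
wrist [[367.14860348   0.         319.00425315]
 [  0.         367.14860348 238.96980583]
 [  0.           0.           1.        ]] None None [[ 9.99999775e-01  5.00291361e-05  6.69060265e-04 -4.78420843e-04]
 [-2.48393091e-04  9.53963136e-01  2.99923779e-01 -8.28507894e-02]
 [-6.23253902e-04 -2.99923878e-01  9.53962934e-01 -1.59763801e-01]
 [ 0.00000000e+00  0.00000000e+00  0.00000000e+00  1.00000000e+00]]
```

View pics/side0.png

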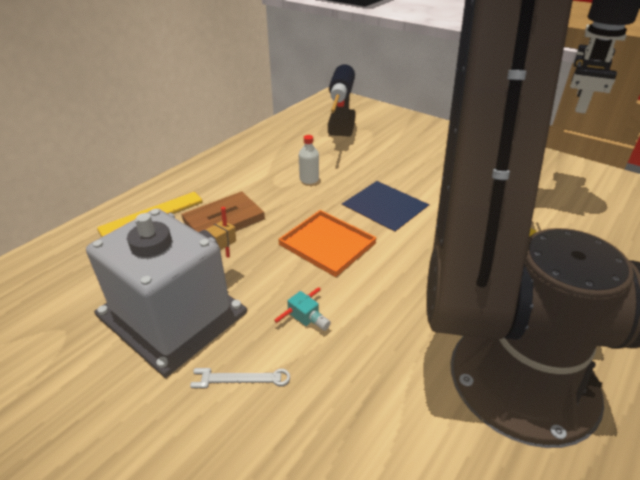

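View pics/top0.png

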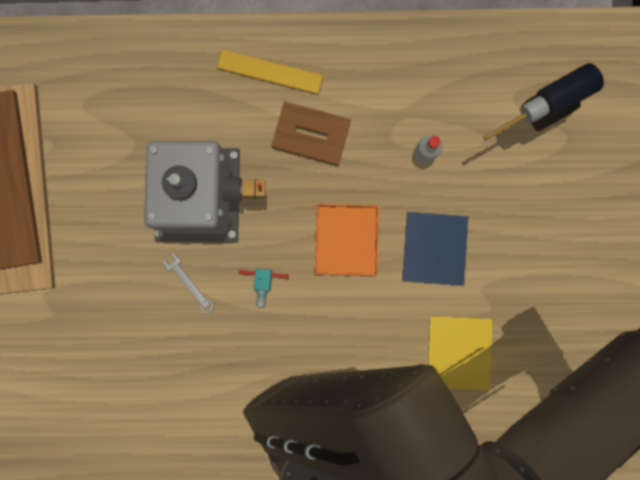

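View pics/wrist0.png

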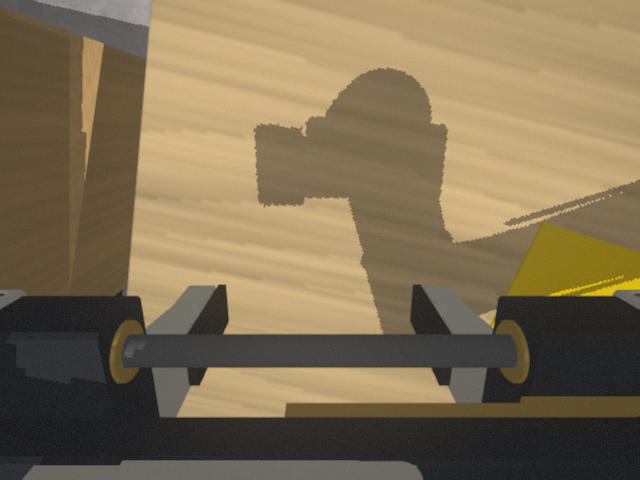

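```bash
cat > h.py <<'E'
import numpy as np,cv2,pickle
from scipy.spatial.transform import Rotation as Ro
def cam(c,st=None):
    K=c["K"]
    if c.get("R") is not None: return K,np.array(c["R"]),np.array(c["t"])
    M=np.array(c["mount"]); T=np.eye(4); T[:3,:3]=Ro.from_euler("xyz",st["eef_rot"],degrees=True).as_matrix(); T[:3,3]=st["tcp_pos"]
    W=np.linalg.inv(T@M); return K,W[:3,:3],W[:3,3]
def unp(cm,uv,z):
    K,R,t=cm; d=R.T@np.linalg.inv(K)@np.array([*uv,1.]); o=-R.T@t
    return o+d*(z-o[2])/d[2]
def proj(cm,X):
    K,R,t=cm; p=K@(R@np.array(X)+t); return p[:2]/p[2]
def tri(cms,uvs):
    A=[];b=[]
    for (K,R,t),uv in zip(cms,uvs):
        d=R.T@np.linalg.inv(K)@np.array([*uv,1.]); d/=np.linalg.norm(d); o=-R.T@t
        P=np.eye(3)-np.outer(d,d); A.append(P); b.append(P@o)
    A=np.vstack(A); b=np.hstack(b); x=np.linalg.lstsq(A,b,rcond=None)[0]; return x,np.linalg.norm(A@x-b)
def crop(f,x0,y0,x1,y1,s,name): cv2.imwrite(name,cv2.resize(f[y0:y1,x0:x1],None,fx=s,fy=s,interpolation=cv2.INTER_CUBIC))
E
python3 - <<'E'
from h import *
d=pickle.load(open("cap0.pkl","rb"))
T=cam(d["top"]);S=cam(d["side"])
crop(d["top"]["frame"],140,130,300,250,5,"pics/ct.png")
crop(d["side"]["frame"],180,190,280,265,8,"pics/cs.png")
for n,uv,z in [("head",(253,188),.129),("mat",(436,249),.004),("tray",(347,240),.01),("block",(312,132),.022),("bottle",(428,155),0),("turq",(262,285),.02)]: print(n,unp(T,uv,z))
print(tri([T,S],[(260,187),(223,210)]))
for c in [(407,212),(468,216),(464,285),(403,282)]: print(unp(T,c,.004))
for c in [(316,206),(378,206),(377,276),(315,275)]: print(unp(T,c,.018))
print(T[1].T@-T[2],S[1].T@-S[2])
E
```

```text
head [0.59504672 0.12955808 0.129     ]
mat [ 0.4590657  -0.29800754  0.004     ]
tray [ 0.48375212 -0.08277161  0.01      ]
block [ 0.74607876 -0.00218675  0.022     ]
bottle [ 0.69006456 -0.28520576  0.        ]
turq [0.37848986 0.12242304 0.02      ]
(array([0.5936654 , 0.11217914, 0.15868572]), np.float64(0.0025321674584227803))
[ 0.55011649 -0.2299511   0.004     ]
[ 0.53809904 -0.37774029  0.004     ]
[ 0.37113437 -0.36321711  0.004     ]
[ 0.38054839 -0.21634725  0.004     ]
[ 0.56641097 -0.00922134  0.018     ]
[ 0.56412704 -0.15849738  0.018     ]
[ 0.39585544 -0.15265635  0.018     ]
[ 0.4004615  -0.00442495  0.018     ]
[ 0.38678177 -0.02188789  1.45964643] [-0.02386754  0.59727255  0.70789283]
```

View pics/ct.png

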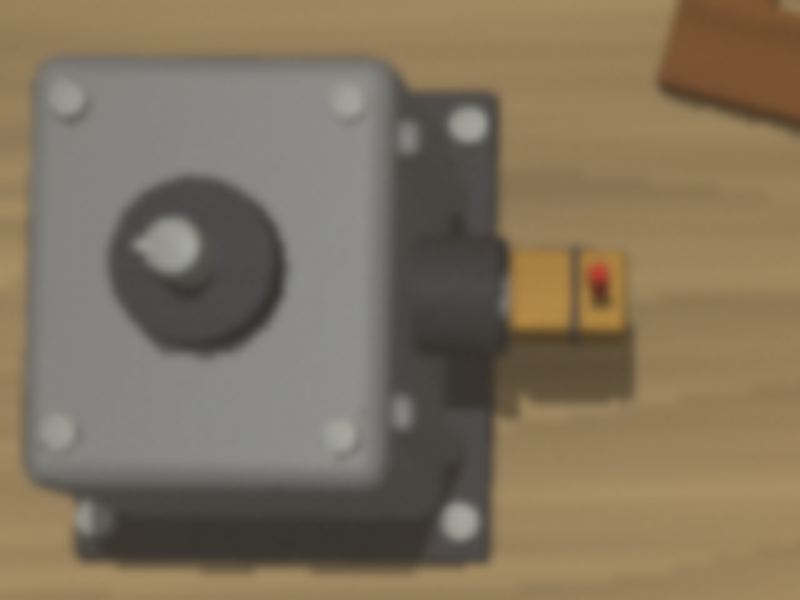

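View pics/cs.png

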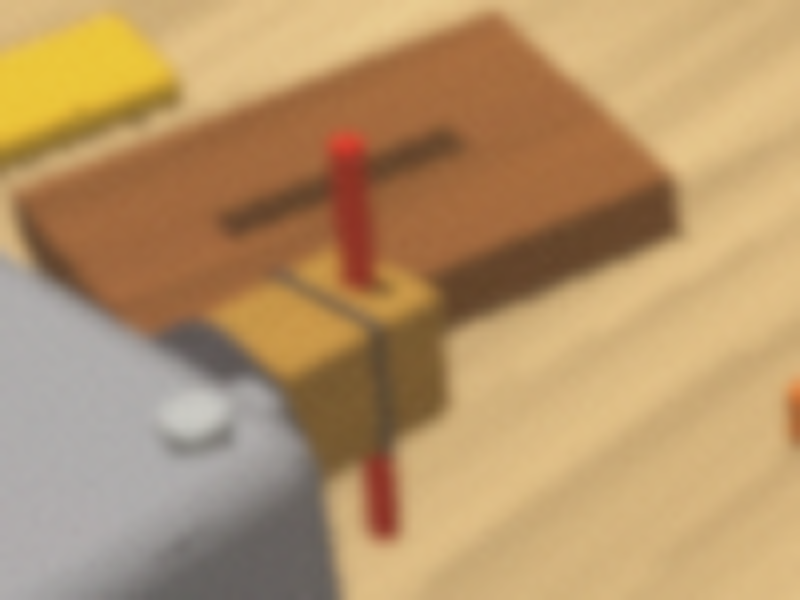

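Run:
```python
from h import *
d=pickle.load(open("cap0.pkl","rb"))
T=cam(d["top"]);S=cam(d["side"])
f=lambda x,y:(140+(x+.5)/5-.5,130+(y+.5)/5-.5)
g=lambda x,y:(180+(x+.5)/8-.5,190+(y+.5)/8-.5)
for p in [(508,247),(625,250),(625,332),(508,330)]: print(unp(T,f(*p),.129))
print("bar top",tri([T,S],[f(598,272),g(347,142)]), unp(T,f(598,272),.17))
print("foot corners",[unp(T,f(*p),.015) for p in [(497,95),(490,560),(78,560)]])
print("case top",[unp(T,f(*p),.18) for p in [(395,60),(380,485),(28,480),(35,62)]])
```

```text
[0.61566772 0.15570754 0.129     ]
[0.6135135  0.10353226 0.129     ]
[0.57671146 0.10388163 0.129     ]
[0.57840758 0.15597659 0.129     ]
bar top (array([0.59757429, 0.11149894, 0.16339387]), np.float64(0.0012165663705493365)) [0.59712647 0.11142432 0.17      ]
foot corners [array([0.70978346, 0.17572871, 0.015     ]), array([0.48354159, 0.18068412, 0.015     ]), array([0.48654205, 0.37909885, 0.015     ])]
case top [array([0.68881383, 0.19697604, 0.18      ]), array([0.50528886, 0.20430568, 0.18      ]), array([0.5097181 , 0.35471137, 0.18      ]), array([0.69036559, 0.35207503, 0.18      ])]
```

apply_moves --plan '[[0,[0.5,0.4,-0.1],0],[0,[0.8,0.69,-0.1],0],[0,[0.8,0.69,-0.1],0],[0,[0.8,0.69,-0.1],0],[0,[0.8,0.69,0],0],[0,[0.8,0.69,0],0],[0,[0.8,0.69,0],0],[0,[0.8,0.69,0],0],[0,[0.8,0.69,0],0],[0,[0.8,0.69,0],0],[0,[0.8,0.69,0],0],[0,[0.8,0.69,0],0]]'

```text
time_s: 1.65
tcp_pos: [0.4372, -0.1118, 0.2467]
eef_rot: [180.0, 0.0, 103.2]
contact_force: [0.8, -1.0, 0.6]
gripper_width: 0.0876
```

```bash
cat >> h.py <<'E'
def go(st,P=None,yaw=None):
    "needed shift in current tool axes (units of 50mm) and turn (units of 6deg)"
    R=Ro.from_euler("xyz",st["eef_rot"],degrees=True).as_matrix()
    o=""
    if P is not None: o+=f"shift {np.round(R.T@(np.array(P)-st['tcp_pos'])/.05,3)} "
    if yaw is not None:
        dy=(yaw-st["eef_rot"][2]+180)%360-180; o+=f"turn {-dy/6:.2f}"
    print(o,"| at",np.round(st["tcp_pos"],4),np.round(st["eef_rot"],2),"t",round(st["time_s"],2))
E
python3 - <<'E'
from h import *; from plant import get_state
st=get_state(); go(st,[.535,.08,.25],178); print(st["joints"])
E
```

```text
shift [ 3.288  2.779 -0.064] turn -12.47 | at [ 0.4372 -0.1118  0.2467] [179.97   0.   103.18] t 1.65
[ 1.08142890e+01 -1.99603756e+00 -2.42071977e+01 -2.98919921e-05
 -6.77557887e+01 -8.76317612e+01]
```

apply_moves --plan '[[0,[0.8,0.69,0],0],[0,[0.82,0.69,0],0],[0,[0.82,0.69,0],0],[0,[0.8,0.69,0],-1],[0,[0,0,0],-1],[0,[0,0,0],-1],[0,[0,0,0],-1],[0,[0,0,0],-1],[0,[0,0,0],-1],[0,[0,0,0],-1],[0,[0,0,0],-1],[0,[0,0,0],-1]]'

```text
time_s: 3.15
tcp_pos: [0.5341, 0.0757, 0.2463]
eef_rot: [-180.0, -0.0, 157.4]
contact_force: [-0.4, -0.3, 0.3]
gripper_width: 0.0877
```

apply_moves --plan '[[255,[0,0,0],-1],[255,[0,0,0],-1],[255,[0,0,0],-1],[255,[0,0,0],-0.5],[255,[0,0,0],0],[255,[0,0,0],0]]'

```text
time_s: 3.9
tcp_pos: [0.5341, 0.0757, 0.2464]
eef_rot: [-180.0, -0.0, 178.1]
contact_force: [-0.1, -0.6, -0.3]
gripper_width: 0.0332
```

Run:
```python
from h import *; from plant import get_state,viewer
st=get_state(); c=viewer.capture("wrist"); pickle.dump((st,c),open("w1.pkl","wb"))
go(st,[.535,.08,.25],178); print(st["joints"],st["gripper_width"]); cv2.imwrite("pics/w1.png",c["frame"])
```

```text
shift [-0.014  0.087 -0.071] turn 0.02 | at [0.5341 0.0757 0.2464] [-1.800e+02 -2.000e-02  1.781e+02] t 3.9
[ 2.88854522e+01  7.02664528e+00 -1.46685455e+01 -5.33117644e-03
 -6.83197723e+01 -3.07840800e+01] 0.03315522337056036
```

View pics/w1.png

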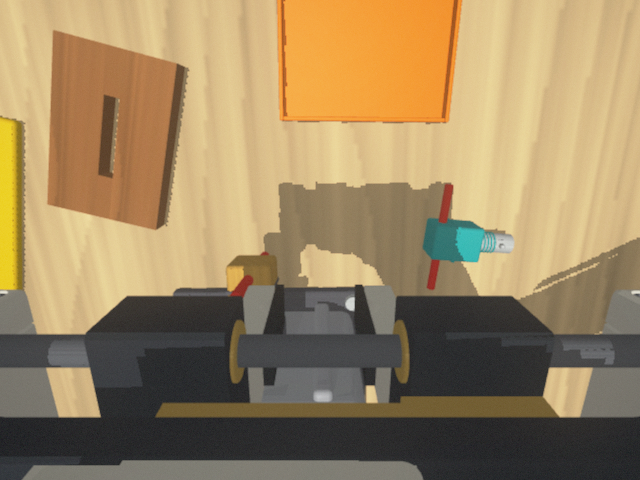

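apply_moves --plan '[[0,[-0.3,0.4,0],0],[0,[-0.33,0.35,0],0],[0,[0,0,0],0],[0,[0,0,0.4],0],[0,[0,0,0],0],[0,[0,0,0],0]]'

```text
time_s: 4.7
tcp_pos: [0.5672, 0.1122, 0.2272]
eef_rot: [-180.0, 0.0, 178.2]
contact_force: [-1.1, 0.3, 0.3]
gripper_width: 0.0833
```

Run:
```python
from h import *; from plant import get_state,viewer
st=get_state(); c=viewer.capture("side"); t=viewer.capture("top");w=viewer.capture("wrist")
go(st,[.5655,.113,.143],178); print(st["gripper_width"])
crop(c["frame"],170,150,330,270,5,"pics/s2.png"); crop(t["frame"],140,110,300,230,5,"pics/t2.png"); cv2.imwrite("pics/w2.png",w["frame"])
```

```text
shift [0.035 0.015 1.683] turn 0.03 | at [0.5672 0.1122 0.2272] [-1.7999e+02  2.0000e-02  1.7817e+02] t 4.7
0.08328016406858943
```

View pics/s2.png

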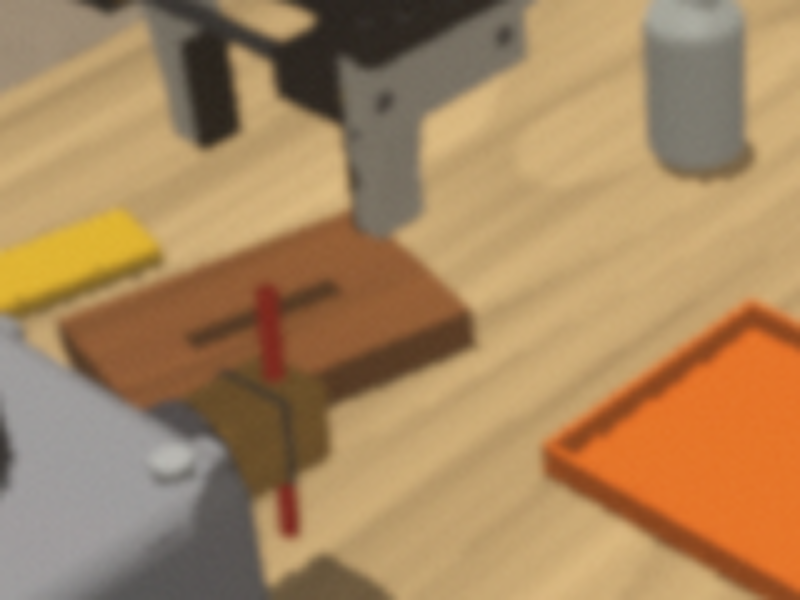

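View pics/w2.png

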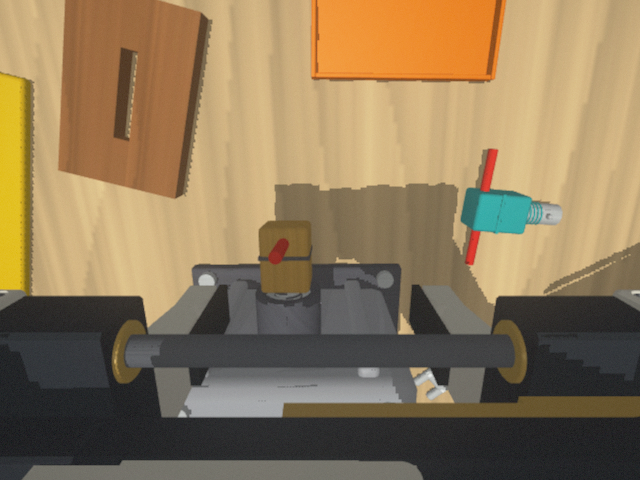

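Run:
```python
from h import *; from plant import get_state,viewer
st=get_state(); w=viewer.capture("wrist"); W=cam(w,st)
for n,p in dict(bt=(.597,.1135,.17),ax=(.5953,.1155,.129),e1=(.576,.1037,.129),e2=(.614,.1037,.129),f1=(.578,.156,.129),tcp=st["tcp_pos"],pad=st["tcp_pos"]+[.0438,0,0],padup=st["tcp_pos"]+[.0438,0,.0188]).items(): print(n,proj(W,p))
print("base",unp(W,(283,241),.129),"top",unp(W,(273,258),.17),unp(W,(260,231),.129),unp(W,(311,229),.129))
```

```text
bt [270.42147061 263.21095691]
ax [279.91019612 245.52164748]
e1 [305.23249854 229.4372389 ]
e2 [253.38456343 231.01527416]
f1 [305.5614304  294.43071196]
tcp [316.63809813 302.28917234]
pad [226.14233079 304.86151417]
padup [215.69352924 325.28096449]
base [0.59279422 0.11205557 0.129     ] top [0.595123   0.11003882 0.17      ] [0.60915681 0.1038416  0.129     ] [0.57177199 0.1035012  0.129     ]
```

```bash
python3 -c "
from h import *
f=cv2.imread('pics/w2.png'); crop(f,440,130,600,250,5,'pics/w2b.png'); crop(f,180,190,340,310,5,'pics/w2c.png')"
```

```text
(no output)
```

View pics/w2b.png

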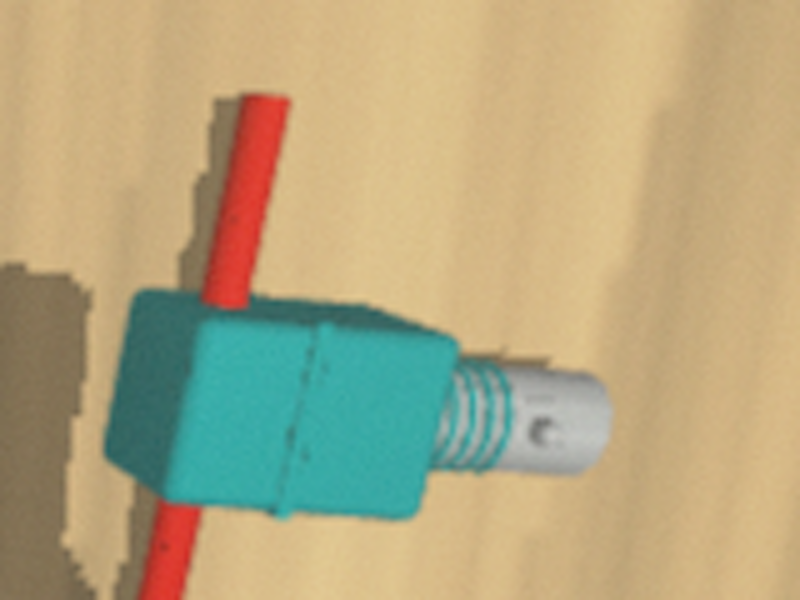

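View pics/w2c.png

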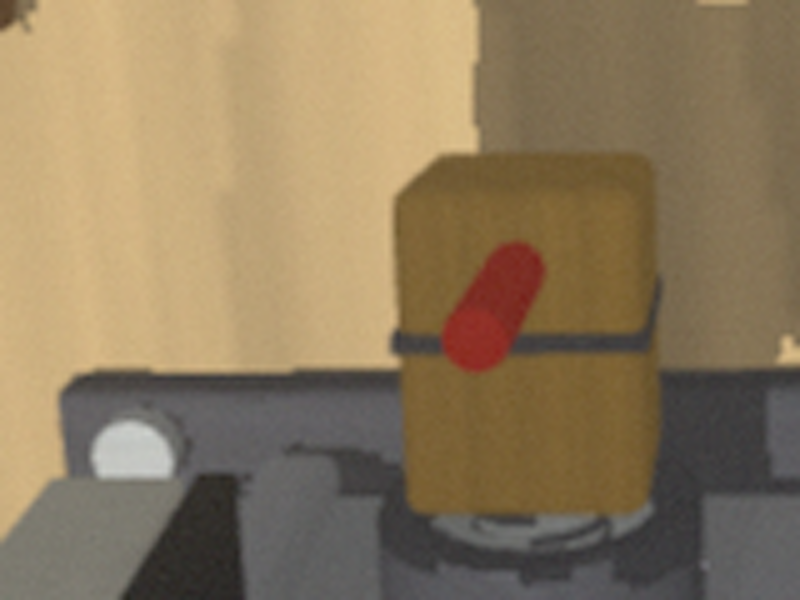

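apply_moves --plan '[[0,[0.07,0.02,0],0],[0,[0,0,0.6],0],[0,[0,0,0.6],0],[0,[0,0,0.45],0],[0,[0,0,0],0],[0,[0.2,0,0],0],[0,[0.2,0,0],0],[0,[0,0,0],0]]'

```text
time_s: 5.9
tcp_pos: [0.543, 0.1142, 0.1452]
eef_rot: [179.9, 0.1, 178.2]
contact_force: [1.6, -0.3, -0.8]
gripper_width: 0.0877
```

Run:
```python
from h import *; from plant import get_state,viewer
st=get_state(); w=viewer.capture("wrist"); c=viewer.capture("side")
go(st,[.563,.113,.143],178); print(st["contact_force"],st["gripper_width"])
crop(c["frame"],170,150,330,270,5,"pics/s3.png"); cv2.imwrite("pics/w3.png",w["frame"])
```

```text
shift [-0.4   -0.011  0.045] turn 0.03 | at [0.543  0.1142 0.1452] [1.7994e+02 8.0000e-02 1.7820e+02] t 5.9
[ 1.62730546 -0.34538018 -0.79444953] 0.08768646635211329
```

View pics/s3.png

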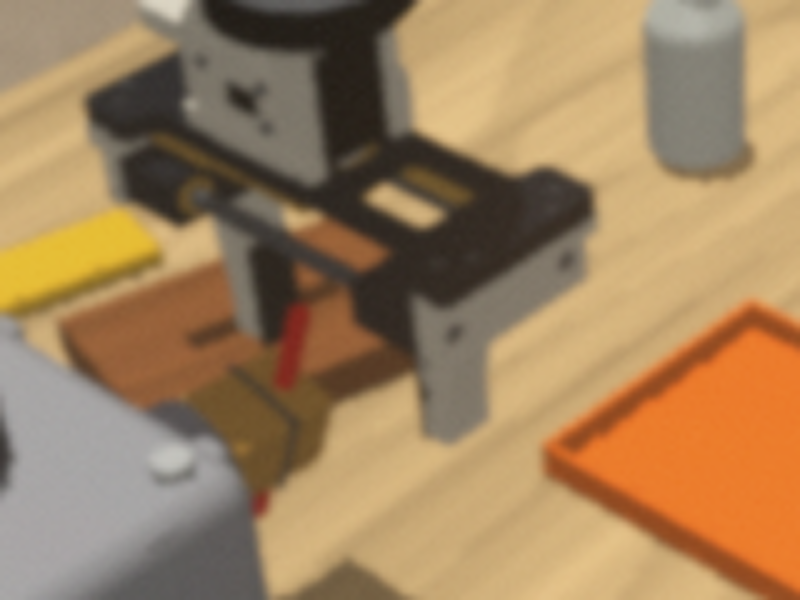

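View pics/w3.png

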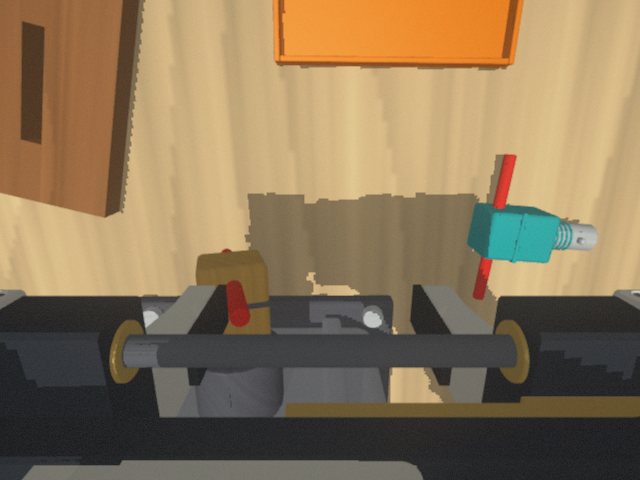

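apply_moves --plan '[[0,[0.2,-0.01,0.02],0],[0,[0.2,-0.01,0.02],0],[0,[0.1,-0.01,0.07],0],[0,[0.1,-0.01,0.07],0],[0,[0.07,-0.02,0.1],0],[0,[0.06,-0.01,0.1],0],[0,[0.04,-0.01,0.12],0],[0,[0.04,-0.01,0.12],0],[0,[0,0,0],0]]'

```text
time_s: 7.12
tcp_pos: [0.5019, 0.1102, 0.1122]
eef_rot: [-179.9, -0.1, 178.1]
contact_force: [0.6, 0.0, -0.0]
gripper_width: 0.0879
```

```bash
cat > look.py <<'E'
from h import *; from plant import get_state,viewer
import sys
n=sys.argv[1]
st=get_state(); w=viewer.capture("wrist"); c=viewer.capture("side")
go(st); print(st["contact_force"],st["gripper_width"]); pickle.dump((st,w,c),open(n+".pkl","wb"))
a=cv2.resize(c["frame"][160:270,170:310],(560,440),interpolation=cv2.INTER_CUBIC)
b=cv2.resize(w["frame"][150:480],None,fx=.7,fy=.7)
o=np.zeros((440,1010,3),np.uint8); o[:,:560]=a; o[:b.shape[0],562:562+b.shape[1]]=b[:, :448]
cv2.imwrite(f"pics/{n}.png",cv2.resize(o,(800,348),interpolation=cv2.INTER_AREA))
E
python3 look.py l1
```

```text
| at [0.5019 0.1102 0.1122] [-1.7994e+02 -1.2000e-01  1.7815e+02] t 7.12
[ 0.6413578   0.04219262 -0.00315177] 0.08792604744179176
```

View pics/l1.png

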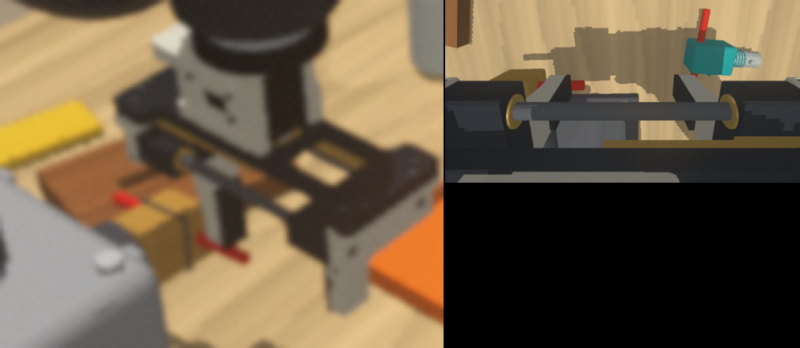

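apply_moves --plan '[[0,[0.06,0,0],0],[0,[0,-0.01,0.12],0],[0,[0,-0.01,0.12],0],[0,[0,-0.01,0.12],0],[0,[0,-0.01,0.12],0],[0,[0,-0.01,0.12],0],[0,[0,0,0],0]]'

```text
time_s: 8.1
tcp_pos: [0.4988, 0.1076, 0.0821]
eef_rot: [-179.9, -0.1, 178.1]
contact_force: [0.3, -0.9, -0.3]
gripper_width: 0.0879
```

```bash
python3 look.py l2
```

```text
| at [0.4988 0.1076 0.0821] [-1.7992e+02 -1.3000e-01  1.7814e+02] t 8.1
[ 0.28408119 -0.88521682 -0.33700145] 0.08789632961089712
```

View pics/l2.png

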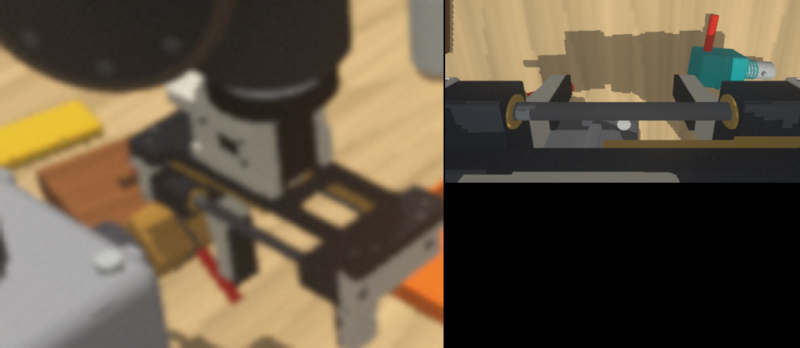

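apply_moves --plan '[[0,[0,0,-0.7],0],[0,[0,0,-0.8],0],[0,[0,0,-0.6],0],[0,[-0.7,0,0],0],[0,[-0.7,-0.02,0],0],[0,[-0.7,0,0],0],[0,[0,0,0.2],0],[0,[0,0,0],0]]'

```text
time_s: 9.2
tcp_pos: [0.6033, 0.1034, 0.1766]
eef_rot: [-179.9, -0.2, 178.1]
contact_force: [0.5, -0.3, 0.2]
gripper_width: 0.0877
```

```bash
python3 look.py l3
```

```text
| at [0.6033 0.1034 0.1766] [-1.7994e+02 -1.7000e-01  1.7813e+02] t 9.2
[ 0.49066086 -0.30877078  0.2172081 ] 0.08765623303440358
```

View pics/l3.png

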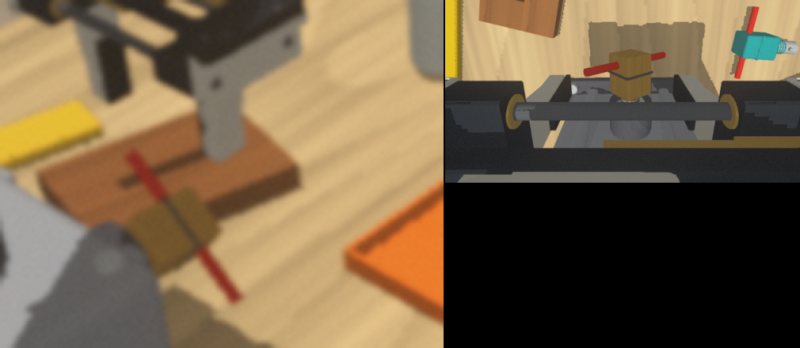

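Run:
```python
from h import *
st,w,c=pickle.load(open("l3.pkl","rb"));crop(w["frame"],180,200,420,380,3.3,"pics/l3w.png")
S=cam(c);W=cam(w,st)
b=.11;E=lambda th,x0,y:(x0-.06*np.sin(np.radians(th)),y,b+.06*np.cos(np.radians(th)))
for th in (-40,-45,-50,-60): print(th,proj(W,E(th,.593,.107)),proj(W,E(th+180,.593,.107)),proj(S,E(th,.593,.107)),proj(S,E(th+180,.593,.107)))
```

```text
-40 [264.67133507 292.11305262] [380.09155969 237.22740384] [213.07278661 203.34244874] [244.73563497 252.69457945]
-45 [258.53593088 289.50974537] [385.86827645 238.42633037] [212.03633081 204.10528597] [245.89424938 252.14732754]
-50 [253.27862489 286.72949999] [391.44157209 239.79665524] [211.13835048 205.04561768] [246.93467637 251.41378175]
-60 [245.43993601 280.80282401] [401.8402286  243.05355216] [209.77695863 207.41996052] [248.62408654 249.40202729]
```

View pics/l3w.png

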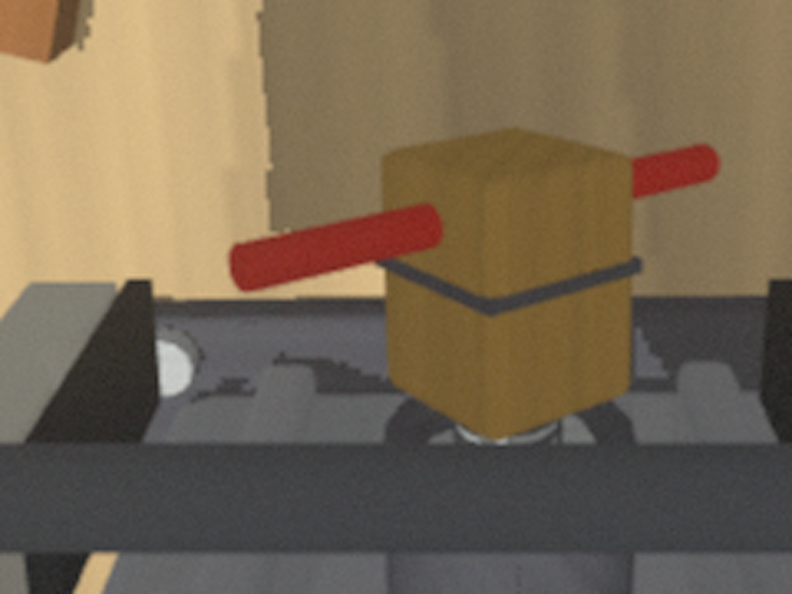

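apply_moves --plan '[[0,[0,0.05,0.35],0],[0,[0,0,0.33],0],[0,[0.2,0,0],0],[0,[0.2,0,0],0],[0,[0.2,-0.02,0],0],[0,[0.2,-0.02,0],0],[0,[0.2,-0.02,0],0],[0,[0.2,-0.02,0],0],[0,[0.2,-0.02,0],0],[0,[0.2,-0.01,0],0],[0,[0,0,0],0]]'

```text
time_s: 10.68
tcp_pos: [0.525, 0.1019, 0.1472]
eef_rot: [-179.9, 0.2, 178.2]
contact_force: [-3.2, -8.6, 16.1]
gripper_width: 0.0875
```

```bash
python3 look.py l4
```

```text
| at [0.525  0.1019 0.1472] [-179.94    0.21  178.18] t 10.68
[-3.19469638 -8.57261917 16.07330274] 0.08754536935435143
```

View pics/l4.png

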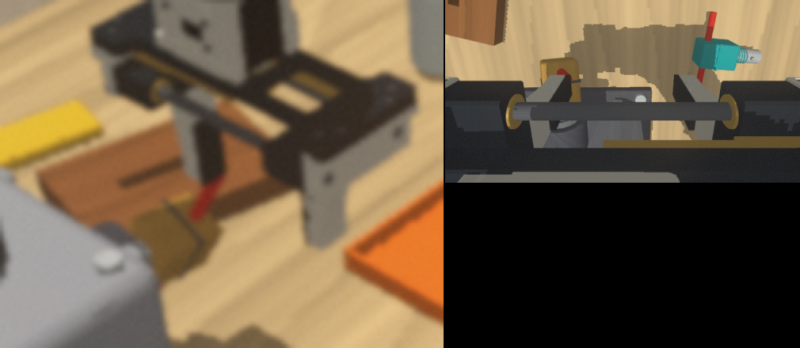

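Run:
```python
from h import *
st,w,c=pickle.load(open("l4.pkl","rb"));a=cv2.resize(w["frame"][200:400,120:360],(480,400),interpolation=3)
b=cv2.resize(c["frame"][190:255,195:255],(369,400),interpolation=3)
cv2.imwrite("pics/l4w.png",cv2.resize(np.hstack([a,b]),(800,377)))
```

```text
(no output)
```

View pics/l4w.png

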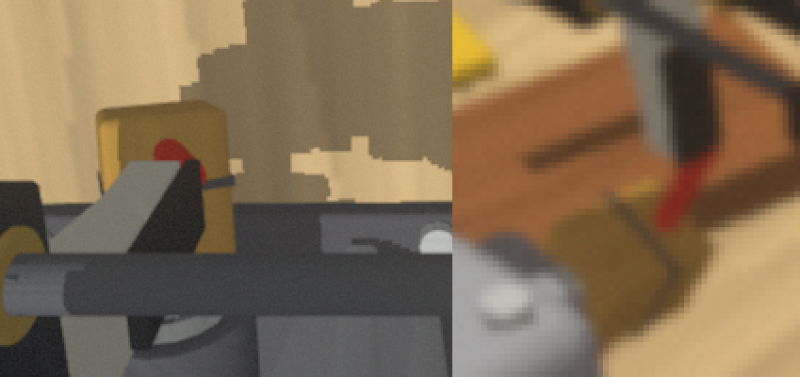

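Run:
```python
from h import *
st,w,c=pickle.load(open("l4.pkl","rb"));S=cam(c);W=cam(w,st)
print(tri([W,S],[(228.8,291.3),(239.2,217.3)]),tri([W,S],[(207.6,278.6),(231.8,228)]))
for p in [(.593,.103,.129),]+[tuple(st["tcp_pos"]+np.array([.0438+dx,dy,0])) for dx in(0,.021) for dy in (-.0095,.0095)]: print(p,proj(W,p),proj(S,p))
st2,w2,c2=pickle.load(open("l3.pkl","rb"))
print(st2["contact_force"])
```

```text
(array([0.56824322, 0.09694044, 0.14311775]), np.float64(0.00038561664987389404)) (array([0.58867911, 0.10348634, 0.11061885]), np.float64(0.0002225126595052501))
(0.593, 0.103, 0.129) [189.57687242 291.69847354] [229.34097524 219.92727338]
(np.float64(0.5688275753815984), np.float64(0.09242942333377241), np.float64(0.14719242164168508)) [224.06803685 286.78466404] [240.50853888 214.54020762]
(np.float64(0.5688275753815984), np.float64(0.1114294233337724), np.float64(0.14719242164168508)) [228.28014809 322.11936066] [233.64772636 219.08888077]
(np.float64(0.5898275753815985), np.float64(0.09242942333377241), np.float64(0.14719242164168508)) [180.20643229 287.99661406] [233.13945204 210.79697694]
(np.float64(0.5898275753815985), np.float64(0.1114294233337724), np.float64(0.14719242164168508)) [185.79290787 323.24178354] [226.26529034 215.25006691]
[ 0.49066086 -0.30877078  0.2172081 ]
```

apply_moves --plan '[[0,[0,0,-0.3],0],[0,[0,0,-0.6],0],[0,[0,-0.2,-0.4],0],[0,[0,0,0],0]]'

```text
time_s: 11.28
tcp_pos: [0.525, 0.0939, 0.2112]
eef_rot: [179.9, 0.2, 178.2]
contact_force: [0.1, 1.1, 0.1]
gripper_width: 0.0876
```

```bash
python3 look.py l5
python3 - <<'E'
from h import *
st,w,c=pickle.load(open("l5.pkl","rb"));a=cv2.resize(w["frame"][160:360,120:360],(480,400),interpolation=3)
b=cv2.resize(c["frame"][190:255,195:255],(369,400),interpolation=3)
cv2.imwrite("pics/l5w.png",np.hstack([a,b])[:, :800])
E
```

```text
| at [0.525  0.0939 0.2112] [179.89   0.19 178.17] t 11.28
[0.1143379  1.1016355  0.06531818] 0.08756826754395546
```

View pics/l5w.png

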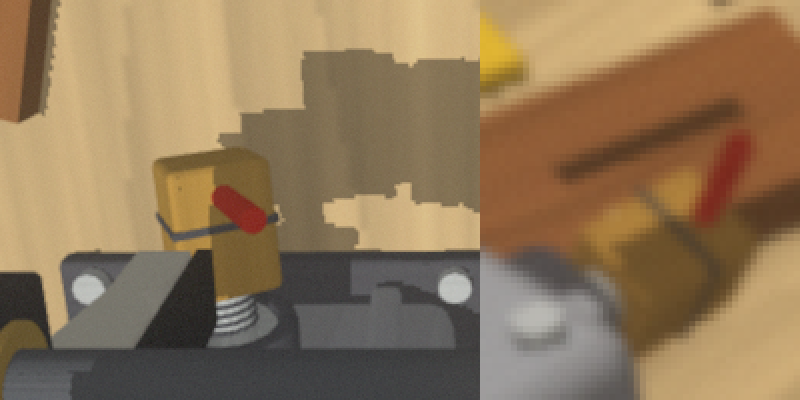

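Run:
```python
from h import *
st,w,c=pickle.load(open("l5.pkl","rb"));S=cam(c);W=cam(w,st)
print("end",tri([W,S],[(249,271),(237.6,213.1)]),"base",tri([W,S],[(228,257),(231.5,225.5)]))
# side of bar base in side: (705,215)
t=lambda x,y:(x/2+120,y/2+160)
# far-top edge of head near -y end, top corner ridge visible (212,190)? front top vertex
for p in [(153,160),(268,158),(172,238),(212,295),(282,290)]: print(p,unp(W,t(*p),.129))
```

```text
end (array([0.56856931, 0.09959549, 0.15505038]), np.float64(2.3309141339309766e-05)) base (array([0.59055033, 0.10301915, 0.11642404]), np.float64(0.0017806202437457546))
(153, 160) [0.60863393 0.08606217 0.129     ]
(268, 158) [0.56876646 0.08656609 0.129     ]
(172, 238) [0.60571917 0.11550635 0.129     ]
(212, 295) [0.59385486 0.13864733 0.129     ]
(282, 290) [0.56796434 0.13738603 0.129     ]
```

apply_moves --plan '[[0,[-0.42,0.12,0],0],[0,[0,0,0.7],0],[0,[0,0,0.5],0],[0,[0,0,0.32],0],[0,[0,0,0],0],[0,[0.19,0,0],0],[0,[0.19,-0.02,0],0],[0,[0.12,0,0.05],0],[0,[0.12,-0.02,0.06],0],[0,[0,0,0],0]]'

```text
time_s: 12.62
tcp_pos: [0.5135, 0.0975, 0.1274]
eef_rot: [-180.0, -0.1, 178.2]
contact_force: [1.0, -0.3, 1.0]
gripper_width: 0.0875
```

```bash
cat > l.sh <<'E'
python3 look.py $1; python3 - $1 <<'P'
from h import *; import sys
n=sys.argv[1]
st,w,c=pickle.load(open(n+".pkl","rb"));a=cv2.resize(w["frame"][160:360,120:360],(480,400),interpolation=3)
b=cv2.resize(c["frame"][190:255,195:247],(320,400),interpolation=3)
cv2.imwrite(f"pics/{n}w.png",np.hstack([a,b])[:, :800])
P
E
bash l.sh l6
```

```text
| at [0.5135 0.0975 0.1274] [-1.7997e+02 -6.0000e-02  1.7817e+02] t 12.62
[ 0.95922394 -0.29783746  1.00482835] 0.08745054882751141
```

View pics/l6w.png

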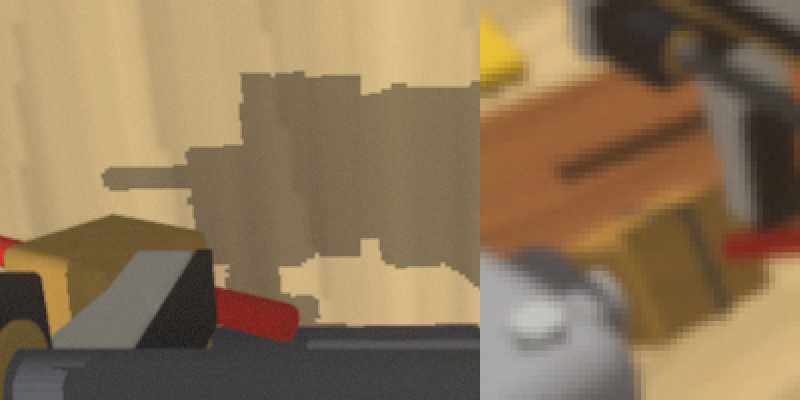

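apply_moves --plan '[[0,[0.08,0,0.15],0],[0,[0.08,-0.02,0.12],0],[0,[0.05,0,0.12],0],[0,[0.05,-0.01,0.1],0],[0,[0,-0.01,0.1],0],[0,[0,-0.01,0.1],0],[0,[0,-0.01,0.1],0],[0,[0,-0.01,0.1],0],[0,[0,0,0],0]]'

```text
time_s: 13.85
tcp_pos: [0.5003, 0.0942, 0.0822]
eef_rot: [-179.9, -0.1, 178.1]
contact_force: [1.0, 0.1, 0.2]
gripper_width: 0.0875
```

```bash
bash l.sh l7
```

```text
| at [0.5003 0.0942 0.0822] [-1.7994e+02 -1.3000e-01  1.7814e+02] t 13.85
[1.03346206 0.1139822  0.19130292] 0.08747424493352889
```

View pics/l7w.png

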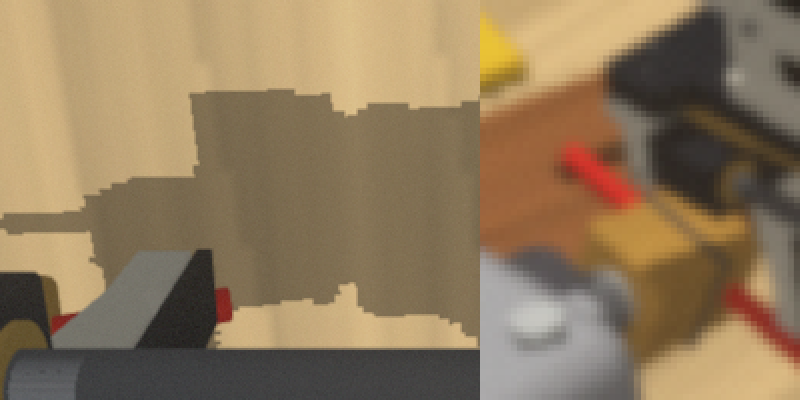

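apply_moves --plan '[[0,[0,0,-0.7],0],[0,[0,0,-0.8],0],[0,[0,0,-0.7],0],[0,[-0.7,0,0],0],[0,[-0.7,0,0],0],[0,[-0.6,0,0],0],[0,[0,0,0],0],[0,[0,0,0],0]]'

```text
time_s: 14.95
tcp_pos: [0.6005, 0.0914, 0.1924]
eef_rot: [-180.0, -0.1, 178.1]
contact_force: [-0.8, -0.4, -0.9]
gripper_width: 0.0875
```

```bash
sed -i 's/120:360\],(480/180:420],(480/' l.sh; bash l.sh l8
```

```text
| at [0.6005 0.0914 0.1924] [-1.7998e+02 -9.0000e-02  1.7815e+02] t 14.95
[-0.75554599 -0.37843989 -0.94258255] 0.08754214836598186
```

View pics/l8w.png

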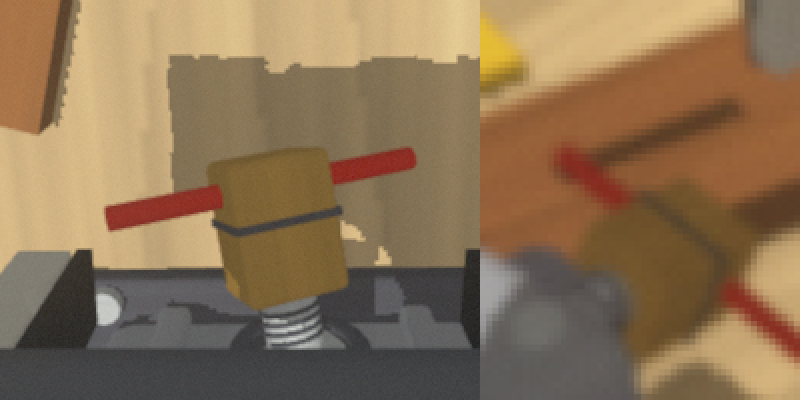

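Run:
```python
from h import *
st,w,c=pickle.load(open("l8.pkl","rb"));S=cam(c);W=cam(w,st)
crop(c["frame"],190,185,290,260,8,"pics/l8s.png")
e1=tri([W,S],[(236,269),(209.3,215.7)]);print(e1)
```

```text
(array([0.65712604, 0.1042429 , 0.11206463]), np.float64(0.0014913914693301786))
```

View pics/l8s.png

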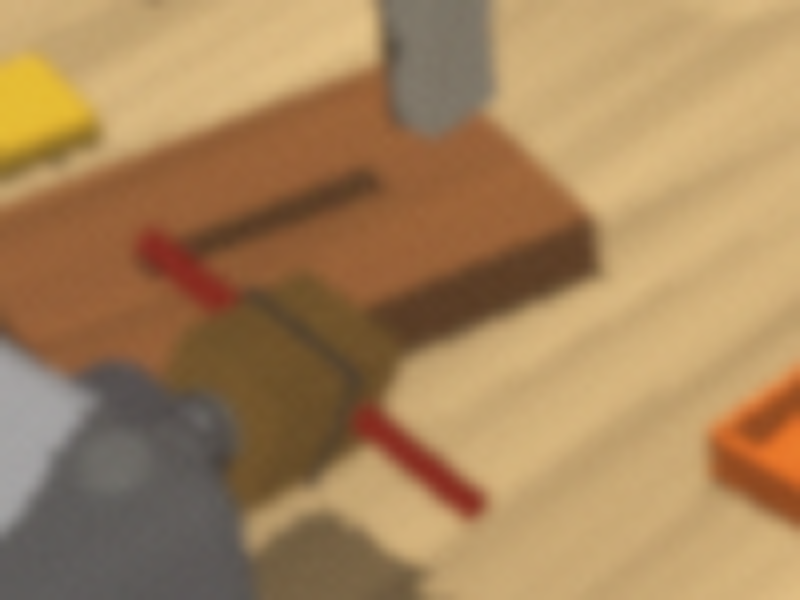

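Run:
```python
from h import *
st,w,c=pickle.load(open("l8.pkl","rb"));S=cam(c);W=cam(w,st)
a=tri([W,S],[(236,269),(208.75,215.6)]);b=tri([W,S],[(384,239),(249.4,248.1)]);print(a,b)
d=a[0]-b[0];print("mid",(a[0]+b[0])/2,"len",np.linalg.norm(d),"elev",np.degrees(np.arctan2(d[2],d[0])),"yaw",np.degrees(np.arctan2(d[1],d[0])))
```

```text
(array([0.65760035, 0.10462678, 0.11210094]), np.float64(0.0006819279769218158)) (array([0.54774461, 0.09847433, 0.07424085]), np.float64(0.0001892707958690817))
mid [0.60267248 0.10155056 0.09317089] len 0.11635946091894162 elev 19.015723893017135 yaw 3.2054934807964073
```

apply_moves --plan '[[0,[0.65,0.08,0],0],[0,[0.65,0.04,0],0],[0,[0.59,0.02,0],0],[0,[0,0,0.8],0],[0,[0,0,0.7],0],[0,[0,0,0.4],0],[0,[0,0,0.15],0],[0,[0,0,0.15],0],[0,[0,-0.01,0.14],0],[0,[0,0,0.1],0],[0,[0,0,0],0]]'

```text
time_s: 16.42
tcp_pos: [0.5065, 0.1008, 0.0707]
eef_rot: [-180.0, -0.1, 178.1]
contact_force: [0.4, -0.4, -0.5]
gripper_width: 0.0879
```

apply_moves --plan '[[0,[0,0,-0.7],0],[0,[0,0,-0.9],0],[0,[0,0,-0.8],0],[0,[-0.7,0,0],0],[0,[-0.7,0,0],0],[0,[-0.7,-0.1,0],0],[0,[0,0,0],0],[0,[0,0,0],0]]'

```text
time_s: 17.42
tcp_pos: [0.6111, 0.0924, 0.1905]
eef_rot: [-180.0, -0.1, 178.1]
contact_force: [-0.4, 0.1, 0.4]
gripper_width: 0.0877
```

```bash
bash l.sh l9;  python3 - <<'E'
from h import *
st,w,c=pickle.load(open("l9.pkl","rb"));
crop(c["frame"],190,185,290,260,8,"pics/l9s.png")
E
```

```text
| at [0.6111 0.0924 0.1905] [-1.7998e+02 -8.0000e-02  1.7813e+02] t 17.43
[-0.44733597  0.13852107  0.38657222] 0.08773152109235186
```

View pics/l9w.png

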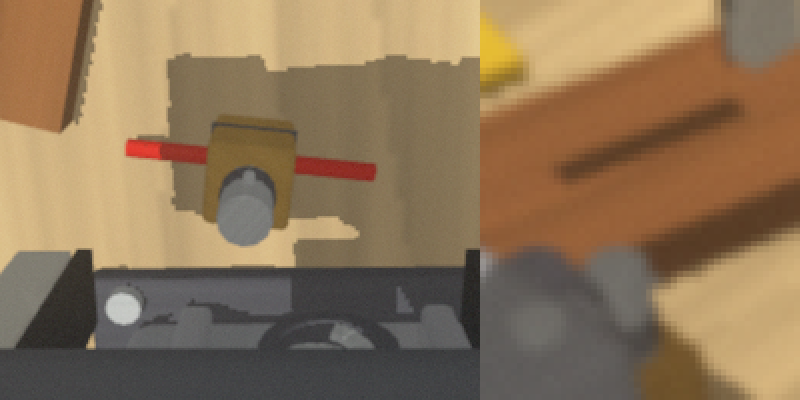

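View pics/l9s.png

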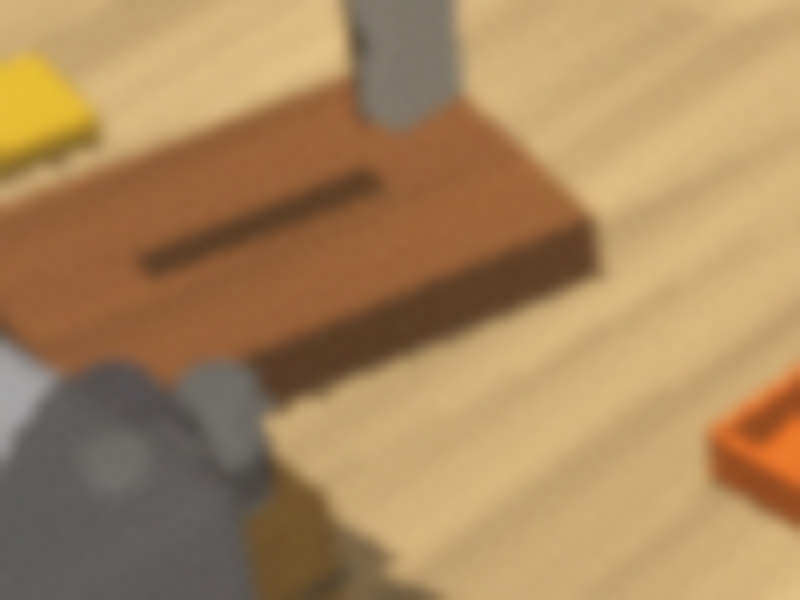

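Run:
```python
from h import *; from plant import get_state,viewer
st,w,c=pickle.load(open("l9.pkl","rb"));S=cam(c);W=cam(w,st)
t=viewer.capture("top"); crop(t["frame"],200,160,300,235,8,"pics/l9t.png"); pickle.dump(t,open("l9t.pkl","wb"))
f=lambda x,y:(x/2+180,y/2+160)
a,b=unp(W,f(130,148),.012),unp(W,f(374,173),.012); print(a,b,np.linalg.norm(a-b),(a+b)/2)
print("tip top",unp(W,f(245,222),.09))
crop(w["frame"],220,200,360,305,5.7,"pics/l9ww.png")
```

```text
[0.68130007 0.1092894  0.012     ] [0.56393109 0.1258641  0.012     ] 0.11853353168173807 [0.62261558 0.11757675 0.012     ]
tip top [0.62313857 0.11732528 0.09      ]
```

View pics/l9t.png

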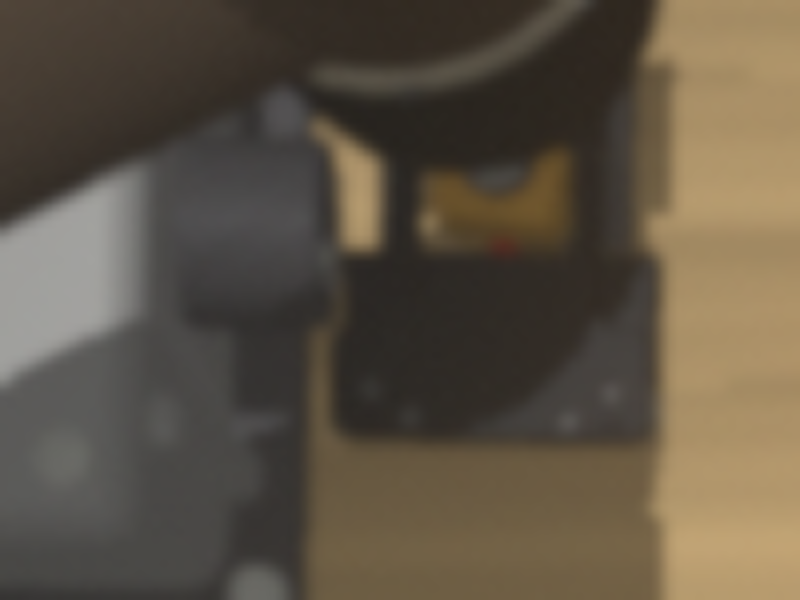

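View pics/l9ww.png

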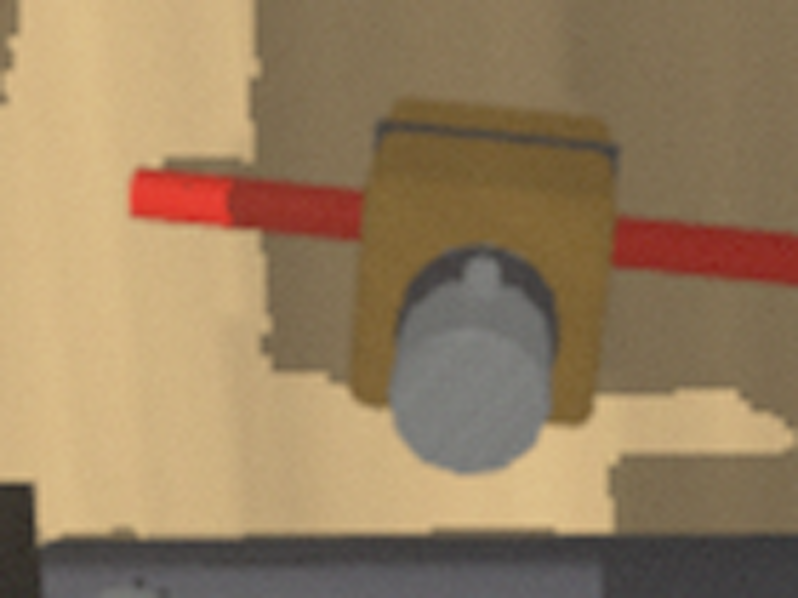

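apply_moves --plan '[[0,[-0.23,0.2,0],0],[0,[0,0.19,0.3],0],[0,[0,0,0.8],0],[0,[0,0,0.8],0],[0,[0,0,0.5],0],[0,[0,0,0.1],0],[0,[0,0,0],0]]' --squeeze 20

```text
time_s: 18.45
tcp_pos: [0.624, 0.1122, 0.066]
eef_rot: [-180.0, -0.0, 178.2]
contact_force: [0.5, 0.3, -0.4]
gripper_width: 0.0873
```

```bash
bash l.sh l10
python3 - <<'E'
from h import *
st,w,c=pickle.load(open("l10.pkl","rb")); go(st,[.6229,.1115,.066]); cv2.imwrite("pics/l10f.png",w["frame"])
E
```

```text
| at [0.624  0.1122 0.066 ] [-1.7998e+02 -2.0000e-02  1.7819e+02] t 18.45
[ 0.45513447  0.26928744 -0.4003924 ] 0.08734448704976598
shift [ 0.022 -0.015 -0.001]  | at [0.624  0.1122 0.066 ] [-1.7998e+02 -2.0000e-02  1.7819e+02] t 18.45
```

View pics/l10f.png

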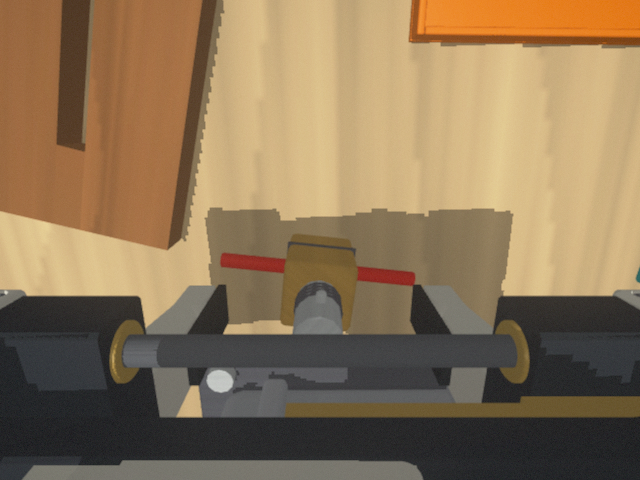

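apply_moves --plan '[[255,[0,0,0],0],[255,[0,0,0],0],[255,[0,0,0],0],[255,[0,0,0],0],[255,[0,0,0],0],[255,[0,0,0],0],[255,[0,0,0],0],[255,[0,0,0],0]]' --squeeze 25

```text
time_s: 19.55
tcp_pos: [0.6241, 0.1119, 0.066]
eef_rot: [180.0, 0.0, 178.2]
contact_force: [0.2, 0.3, -0.4]
gripper_width: 0.0214
```

apply_moves --plan '[[255,[0,0,-0.3],0],[255,[0,0,-0.6],0],[255,[0,-0.5,-0.6],0],[255,[0,-0.5,-0.4],0],[255,[0,0,0],0],[255,[0,0,0],0]]'

```text
time_s: 20.3
tcp_pos: [0.6219, 0.0619, 0.161]
eef_rot: [180.0, -0.0, 178.1]
contact_force: [0.3, -0.4, -4.0]
gripper_width: 0.0212
```

```bash
bash l.sh l11
python3 - <<'E'
from h import *
st,w,c=pickle.load(open("l11.pkl","rb")); a=c["frame"][120:300,150:350]; cv2.imwrite("pics/l11f.png",np.hstack([cv2.resize(a,(400,360),interpolation=3),cv2.resize(w["frame"],(400,300))[:300].copy() if 0 else cv2.copyMakeBorder(cv2.resize(w["frame"],(400,300)),0,60,0,0,0)]))
E
```

```text
| at [0.6219 0.0619 0.161 ] [ 1.7998e+02 -3.0000e-02  1.7813e+02] t 20.3
[ 0.33069479 -0.3978841  -4.01352589] 0.021223731512809742
```

View pics/l11f.png

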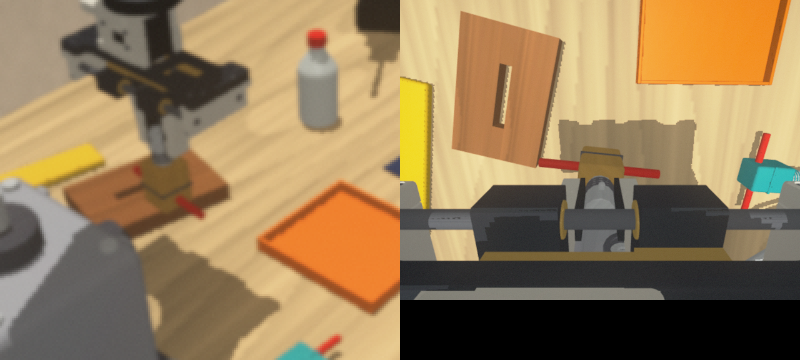

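apply_moves --plan '[[255,[0.3,-0.5,0],0],[255,[0.45,-0.9,0],0],[255,[0.45,-0.9,0],0],[255,[0.45,-0.9,0],0],[255,[0.45,-0.9,0],0],[255,[0.45,-0.9,0],0],[255,[0.3,-0.7,0],0],[255,[0.2,-0.5,0],-0.7],[255,[0,0,0],-0.65],[255,[0,0,0],0],[255,[0,0,0],0]]'

```text
time_s: 21.78
tcp_pos: [0.4602, -0.2426, 0.1608]
eef_rot: [180.0, -0.0, -173.8]
contact_force: [0.1, -0.5, -3.5]
gripper_width: 0.0215
```

Run:
```python
from h import *; from plant import get_state,viewer
st=get_state(); w=viewer.capture("wrist"); t=viewer.capture("top");pickle.dump((st,w,t),open("l12.pkl","wb"))
go(st,[.46,-.247,.12],186.3); print(st["contact_force"],st["gripper_width"])
cv2.imwrite("pics/l12.png",np.hstack([cv2.resize(w["frame"],(400,300)),cv2.resize(t["frame"],(400,300))]))
```

```text
shift [ 0.012 -0.087  0.815] turn -0.01 | at [ 0.4602 -0.2426  0.1608] [ 1.7999e+02 -4.0000e-02 -1.7377e+02] t 21.77
[ 0.08043802 -0.47784088 -3.48630276] 0.021472149770856114
```

View pics/l12.png

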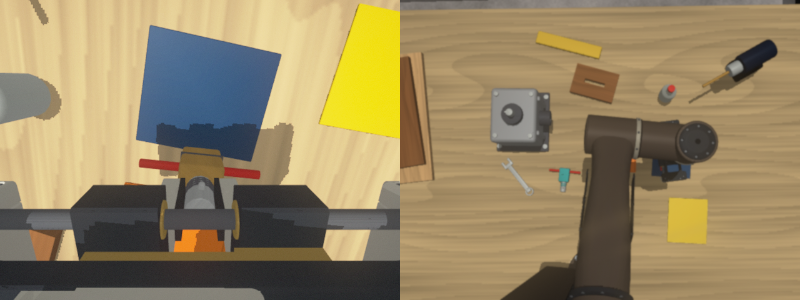

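Run:
```python
from h import *
st,w,t=pickle.load(open("l12.pkl","rb"));W=cam(w,st)
P=[unp(W,(x/.625,y/.625),.004) for x,y in [(150,25),(280,55),(247,161),(137,138)]]
for p in P: print(p)
print(sum(P)/4)
a,b=[unp(W,(x/.625,y/.625),.1065) for x,y in [(139,163),(260,175)]]; print(a,b,b-a)
```

```text
[ 0.53497891 -0.37872555  0.004     ]
[ 0.36799364 -0.36241207  0.004     ]
[ 0.38530384 -0.21500128  0.004     ]
[ 0.54698706 -0.2324895   0.004     ]
[ 0.45881586 -0.2971571   0.004     ]
[ 0.51874159 -0.23672089  0.1065    ] [ 0.39641225 -0.23696564  0.1065    ] [-0.12232935 -0.00024475  0.        ]
```

apply_moves --plan '[[255,[0,-0.2,0.6],0],[255,[0,0,0.6],0],[255,[0,0,0.4],0],[255,[0,0,0.15],0],[255,[0,0,0.06],0],[255,[0,0,0],0],[255,[0,0,0],0]]'

```text
time_s: 22.75
tcp_pos: [0.4617, -0.2531, 0.0713]
eef_rot: [-180.0, 0.1, -173.7]
contact_force: [0.7, -0.4, -3.5]
gripper_width: 0.0215
```

apply_moves --plan '[[255,[0,0,0.02],0],[255,[0,0,0.02],0],[255,[0,0,0],0]]'

```text
time_s: 23.12
tcp_pos: [0.4619, -0.2533, 0.0704]
eef_rot: [-179.9, 0.1, -173.7]
contact_force: [-2.7, 2.7, 11.3]
gripper_width: 0.0209
```

apply_moves --plan '[[255,[0,0,-0.02],0],[255,[0,0,0],0],[255,[0.03,-0.27,-0.04],0],[255,[0.03,-0.28,0],0],[255,[0.03,-0.27,0.05],0],[255,[0.03,-0.26,0.1],0],[255,[0,0,0],0]]' --squeeze 5

```text
time_s: 24.0
tcp_pos: [0.4609, -0.3088, 0.0635]
eef_rot: [-180.0, -0.0, -173.8]
contact_force: [0.6, -0.9, 3.2]
gripper_width: 0.0219
```

```bash
cat > l13.py <<'E'
from h import *; from plant import get_state,viewer
import sys;n=sys.argv[1]
st=get_state(); w=viewer.capture("wrist"); c=viewer.capture("side");pickle.dump((st,w,c),open(n+".pkl","wb"))
go(st); print(st["contact_force"],st["gripper_width"])
x0,y0=int(sys.argv[2]),int(sys.argv[3])
cv2.imwrite(f"pics/{n}.png",np.hstack([cv2.resize(w["frame"],(400,300)),cv2.resize(c["frame"][y0:y0+120,x0:x0+160],(400,300),interpolation=3)]))
E
python3 l13.py l13 320 130
```

```text
| at [ 0.4609 -0.3088  0.0635] [-1.7998e+02 -3.0000e-02 -1.7381e+02] t 24.0
[ 0.55922065 -0.88647495  3.21973585] 0.021925224132879617
```

View pics/l13.png

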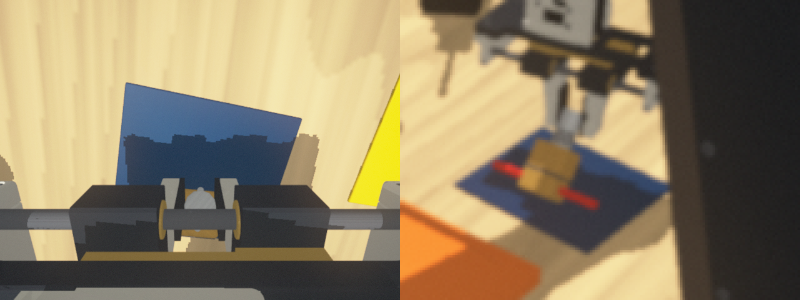

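apply_moves --plan '[[255,[0.03,-0.24,0.14],0],[255,[0.02,-0.21,0.18],0],[255,[0.02,-0.17,0.22],0],[255,[0.01,-0.13,0.24],0],[255,[0,0,0],0]]'

```text
time_s: 24.72
tcp_pos: [0.4601, -0.3453, 0.0233]
eef_rot: [179.9, -0.1, -173.8]
contact_force: [0.3, -1.1, -0.6]
gripper_width: 0.0225
```

```bash
python3 l13.py l14 320 130
```

```text
| at [ 0.4601 -0.3453  0.0233] [ 1.7993e+02 -1.4000e-01 -1.7379e+02] t 24.73
[ 0.32044989 -1.06175044 -0.64757889] 0.022452346428088122
```

View pics/l14.png

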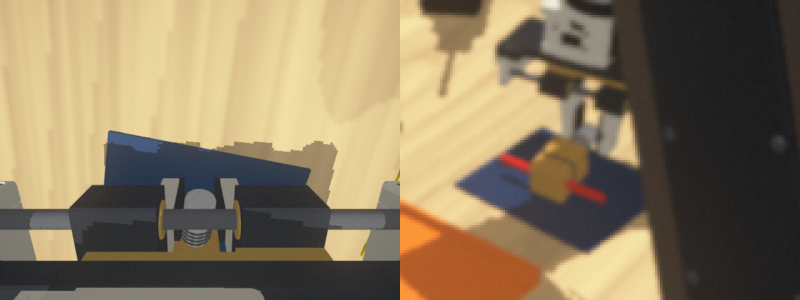

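Nearly flat, on the mat. Finish the last degrees and open.

apply_moves --plan '[[255,[0.01,-0.08,0.2],0],[255,[0,0,0],0],[0,[0,0,0],0],[0,[0,0,0],0],[0,[0,0,0],0],[0,[0,0,0],0],[0,[0,0,0],0],[0,[0,0,0],0],[0,[0,0,0],0]]'

```text
time_s: 25.95
tcp_pos: [0.4611, -0.3491, 0.0151]
eef_rot: [180.0, 0.0, -173.7]
contact_force: [0.1, -0.4, -0.3]
gripper_width: 0.0852
```

apply_moves --plan '[[0,[0,0,-0.5],0],[0,[0,0,-0.8],0],[0,[0,-0.5,-0.8],0],[0,[0,-0.5,-0.8],0],[0,[0,0,0],0],[0,[0,0,0],0]]'

```text
time_s: 26.7
tcp_pos: [0.4661, -0.3985, 0.1596]
eef_rot: [180.0, -0.0, -173.8]
contact_force: [-0.8, -0.4, -1.4]
gripper_width: 0.0877
```

```bash
python3 l13.py l15 320 130
python3 - <<'E'
from h import *
st,w,c=pickle.load(open("l15.pkl","rb"));cv2.imwrite("pics/l15f.png",w["frame"])
E
```

```text
| at [ 0.4661 -0.3985  0.1596] [ 1.7996e+02 -2.0000e-02 -1.7377e+02] t 26.7
[-0.79901139 -0.41921765 -1.40562444] 0.08769495019549893
```

View pics/l15.png

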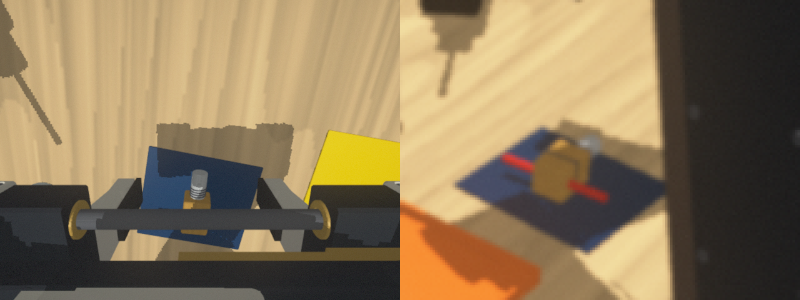

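View pics/l15f.png

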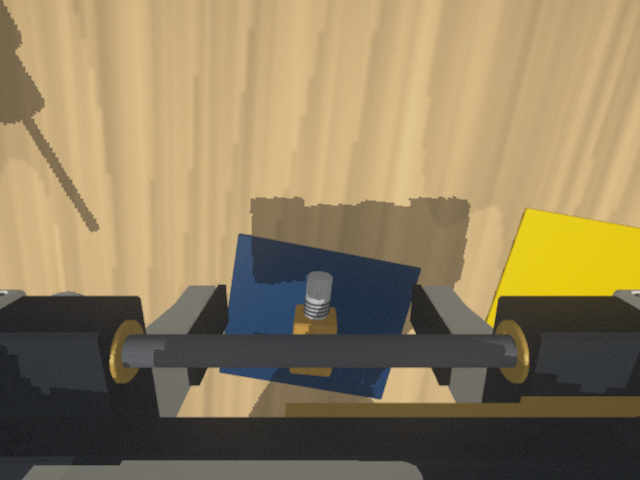

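Run:
```python
from h import *; from plant import viewer
st,w,c=pickle.load(open("l15.pkl","rb"));W=cam(w,st)
crop(w["frame"],240,230,400,350,5,"pics/l15c.png")
for uv,z in [((320,273),.034),((318,311),.034),((316,374),.042)]: print(unp(W,uv,z))
t=viewer.capture("top");crop(t["frame"],380,190,500,280,6.6,"pics/l15t.png");crop(c["frame"],350,165,430,225,10,"pics/l15s.png")
```

```text
[ 0.45981185 -0.36119944  0.034     ]
[ 0.45763296 -0.32555414  0.034     ]
[ 0.45306043 -0.26693626  0.042     ]
```

View pics/l15c.png

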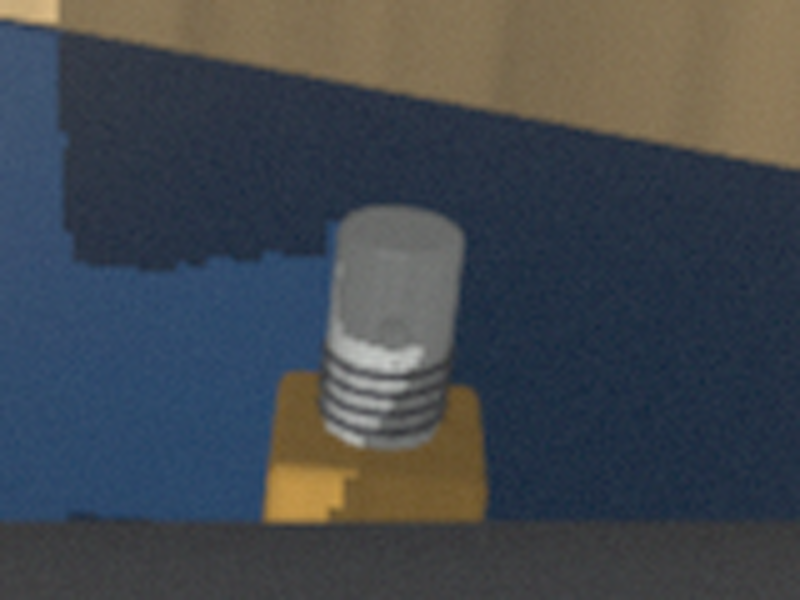

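View pics/l15s.png

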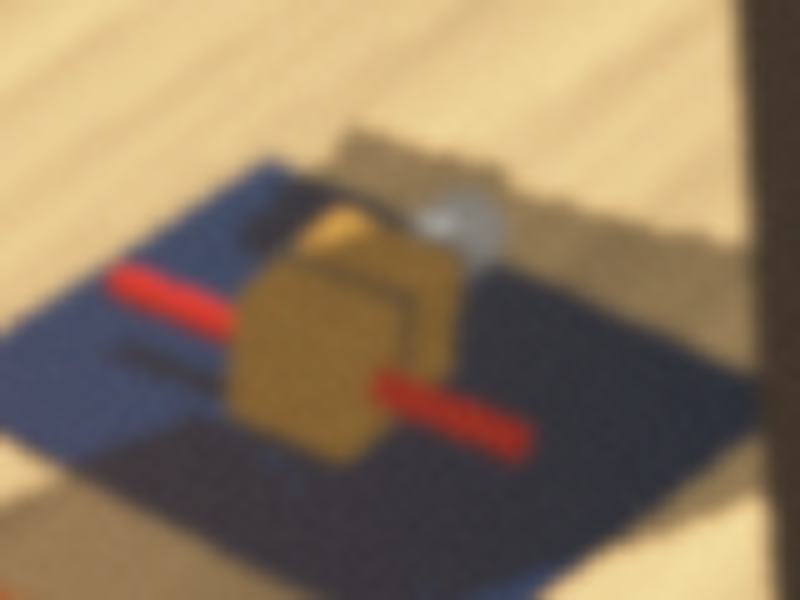

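apply_moves --plan '[[0,[0,0.5,0],0],[0,[0.03,0.5,0],0],[0,[0,0,0.8],0],[0,[0,0,0.8],0],[0,[0,0,0.8],0],[0,[0,0,0.4],0],[0,[0,0,0.13],0],[0,[0,0,0],0]]' --squeeze 10

```text
time_s: 27.85
tcp_pos: [0.4595, -0.3491, 0.0134]
eef_rot: [180.0, -0.0, -173.7]
contact_force: [-0.5, -0.5, 0.6]
gripper_width: 0.0877
```

Run:
```python
from h import *; from plant import get_state
go(get_state(),[.459,-.349,.013])
```

```text
shift [0.011 0.003 0.007]  | at [ 0.4595 -0.3491  0.0134] [ 1.7998e+02 -5.0000e-02 -1.7371e+02] t 27.85
```

apply_moves --plan '[[255,[0,0,0],0],[255,[0,0,0],0],[255,[0,0,0],0],[255,[0,0,0],0],[255,[0,0,0],0],[255,[0,0,0],0],[255,[0,0,0],0],[255,[0,0,0],0]]' --squeeze 8

```text
time_s: 28.85
tcp_pos: [0.4598, -0.3493, 0.0136]
eef_rot: [-180.0, 0.0, -173.7]
contact_force: [0.5, 0.4, -0.0]
gripper_width: 0.0223
```

apply_moves --plan '[[255,[-0.01,0.1,-0.24],0],[255,[-0.01,0.13,-0.24],0],[255,[-0.02,0.17,-0.22],0],[255,[-0.02,0.2,-0.18],0],[255,[-0.03,0.22,-0.15],0],[255,[0,0,-0.1],0],[255,[0,0,0],0]]'

```text
time_s: 29.72
tcp_pos: [0.4593, -0.3078, 0.0702]
eef_rot: [180.0, -0.0, -173.7]
contact_force: [-0.3, -0.0, -0.1]
gripper_width: 0.0218
```

```bash
python3 l13.py l16 320 130
```

```text
| at [ 0.4593 -0.3078  0.0702] [ 1.7999e+02 -3.0000e-02 -1.7371e+02] t 29.73
[-0.28532934 -0.04017346 -0.0509563 ] 0.021795510765655248
```

View pics/l16.png

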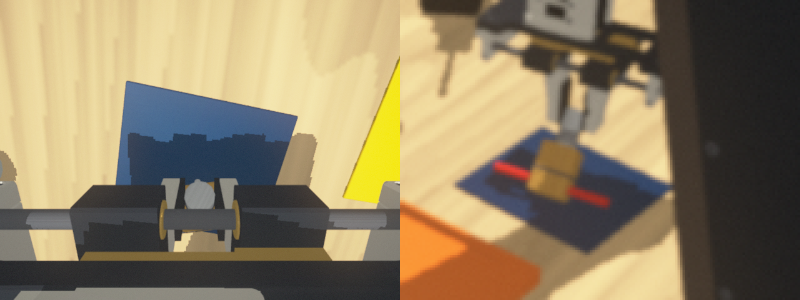

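apply_moves --plan '[[255,[-0.03,0.26,-0.02],0],[255,[-0.03,0.27,0],0],[255,[-0.03,0.28,0],0],[255,[-0.03,0.28,0.02],0],[255,[0,0,0],0],[255,[0,0,0],0]]'

```text
time_s: 30.58
tcp_pos: [0.4593, -0.2529, 0.0697]
eef_rot: [180.0, -0.1, -173.7]
contact_force: [-2.2, 0.9, 0.5]
gripper_width: 0.0218
```

```bash
python3 l13.py l17 320 130
```

```text
| at [ 0.4593 -0.2529  0.0697] [ 1.7997e+02 -5.0000e-02 -1.7372e+02] t 30.57
[-2.15946104  0.85002373  0.46488379] 0.02182556423966316
```

View pics/l17.png

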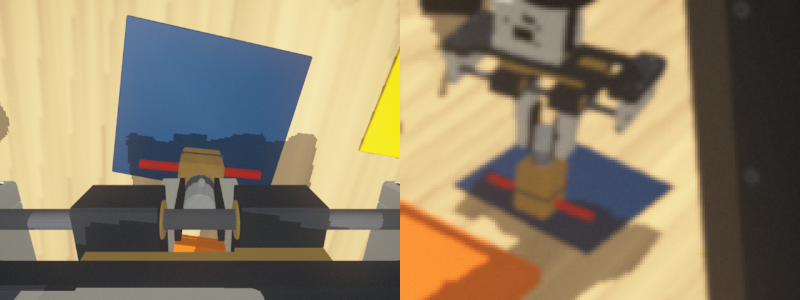

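apply_moves --plan '[[255,[0,0,0],0],[255,[0,0,0],0],[255,[0,0,-0.3],0],[255,[0,0,-0.6],0],[255,[0,0,-0.6],0],[255,[-0.2,0.8,0],0],[255,[-0.2,0.8,0],0],[255,[-0.2,0.8,0],0],[255,[-0.2,0.87,0],0],[255,[0,0,0],0],[255,[0,0,0],0]]' --squeeze 25

```text
time_s: 32.05
tcp_pos: [0.4818, -0.0861, 0.1458]
eef_rot: [-180.0, 0.0, -173.7]
contact_force: [0.7, -1.1, -3.9]
gripper_width: 0.0213
```

```bash
python3 l13.py l18 260 150;  python3 - <<'E'
from h import *
st,w,c=pickle.load(open("l18.pkl","rb"));cv2.imwrite("pics/l18f.png",w["frame"])
E
```

```text
| at [ 0.4818 -0.0861  0.1458] [-1.8000e+02  5.0000e-02 -1.7368e+02] t 32.05
[ 0.72671795 -1.12805282 -3.94471641] 0.021292969004275828
```

View pics/l18.png

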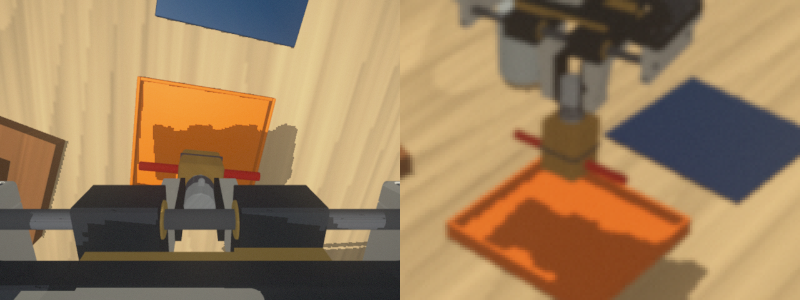

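View pics/l18f.png

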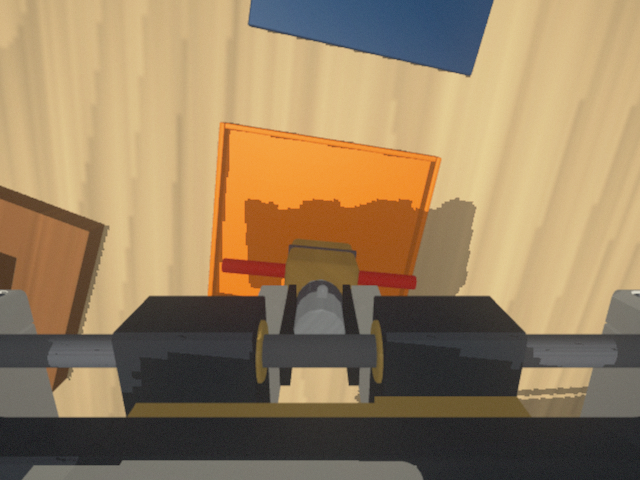

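Run:
```python
from h import *
st,w,c=pickle.load(open("l18.pkl","rb"));W=cam(w,st)
a,b=unp(W,(220,123),.018),unp(W,(440,157),.018);print(a,b)
m=(a+b)/2; d=(b-a)/np.linalg.norm(b-a); n=np.array([d[1],-d[0],0]); print("len",np.linalg.norm(b-a),"centre",m+n*.075)
p,q=unp(W,(222,265),.0918),unp(W,(415,283),.0918);print("bar",p,q,(p+q)/2,np.linalg.norm(p-q))
```

```text
[ 0.56318036 -0.15998067  0.018     ] [ 0.39468042 -0.15366756  0.018     ]
len 0.1686181615400643 centre [ 0.48173841 -0.0818767   0.018     ]
bar [ 0.5405289  -0.07737918  0.0918    ] [ 0.418433   -0.07863313  0.0918    ] [ 0.47948095 -0.07800616  0.0918    ] 0.12210234250065696
```

apply_moves --plan '[[255,[0,0,0.6],0],[255,[0,0,0.6],0],[255,[0,0,0.25],0],[255,[0,0,0.04],0],[255,[0,0,0.02],0],[255,[0,0,0],0]]'

```text
time_s: 32.9
tcp_pos: [0.4821, -0.0863, 0.0704]
eef_rot: [-180.0, 0.1, -173.7]
contact_force: [-0.5, -0.8, -3.1]
gripper_width: 0.0215
```

apply_moves --plan '[[255,[0,0,0.02],0],[255,[0,0,0.01],0],[255,[0,0,0],0]]'

```text
time_s: 33.28
tcp_pos: [0.4828, -0.0861, 0.07]
eef_rot: [-180.0, 0.2, -173.7]
contact_force: [-4.3, 0.9, 12.7]
gripper_width: 0.0211
```

apply_moves --plan '[[255,[0,0,-0.01],0],[255,[0,0,0],0],[255,[0,0,0],0],[255,[0,0,0],0]]' --squeeze 3

```text
time_s: 33.78
tcp_pos: [0.482, -0.0862, 0.0687]
eef_rot: [180.0, 0.0, -173.7]
contact_force: [-0.2, 1.4, 2.3]
gripper_width: 0.0217
```

apply_moves --plan '[[0,[0,0,0],0],[0,[0,0,0],0],[0,[0,0,0],0],[0,[0,0,0],0],[0,[0,0,0],0],[0,[0,0,0],0],[0,[0,0,-0.4],0],[0,[0,0,-0.8],0],[0,[0,0,-0.8],0],[0,[0,-0.4,-0.6],0],[0,[0,0,0],0],[0,[0,0,0],0]]'

```text
time_s: 35.28
tcp_pos: [0.4833, -0.1061, 0.198]
eef_rot: [180.0, -0.0, -173.8]
contact_force: [0.3, 0.4, -0.7]
gripper_width: 0.0873
```

```bash
python3 l13.py l19 260 150;  python3 - <<'E'
from h import *; from plant import viewer
st,w,c=pickle.load(open("l19.pkl","rb"));cv2.imwrite("pics/l19f.png",w["frame"])
t=viewer.capture("top"); cv2.imwrite("pics/l19t.png",t["frame"])
E
```

```text
| at [ 0.4833 -0.1061  0.198 ] [ 1.7998e+02 -3.0000e-02 -1.7377e+02] t 35.27
[ 0.29192689  0.37059676 -0.65668373] 0.0872574773141861
```

View pics/l19.png

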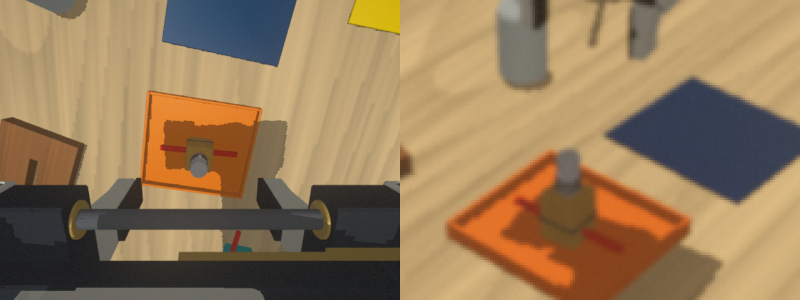

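View pics/l19t.png

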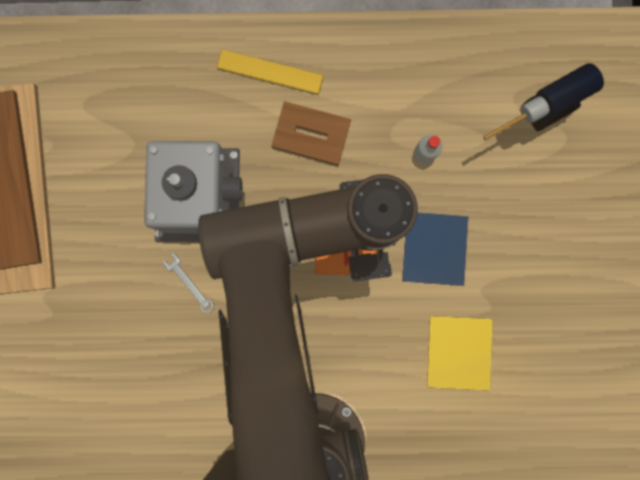

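View pics/l19f.png

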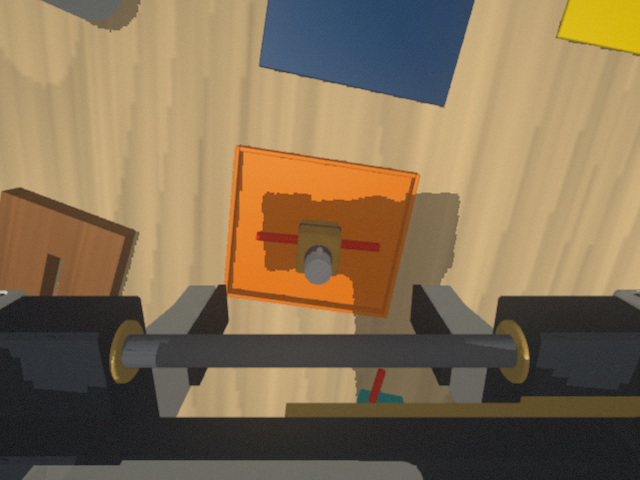

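Run:
```python
from h import *; from plant import close_job
st,w,c=pickle.load(open("l19.pkl","rb"));W=cam(w,st)
p,q=unp(W,(259,236),.016),unp(W,(379,247),.016);print("bar mid",(p+q)/2,np.linalg.norm(p-q)); print("tip",unp(W,(318,271),.094))
T=[unp(W,u,.018) for u in [(237,146),(419,174),(388,317),(227,296)]]; print("tray",sum(T)/4)
t0=pickle.load(open("cap0.pkl","rb"))["top"]["frame"].astype(int); t1=cv2.imread("pics/l19t.png").astype(int)
d=np.abs(t0-t1).max(2)>40
for n,(x0,y0,x1,y1) in dict(block=(265,95,355,170),bottle=(410,130,445,172),wrench=(158,248,215,315)).items(): print(n,d[y0:y1,x0:x1].mean())
print(close_job())
```

```text
bar mid [ 0.47849228 -0.07825155  0.016     ] 0.11794954451991146
tip [ 0.4797621  -0.07935706  0.094     ]
tray [ 0.4801903  -0.08236337  0.018     ]
block 0.0
bottle 0.0
wrench 0.0764598062319979
the job is handed in; nothing more can be done
None
```

Run:
```python
import cv2,numpy as np
a=cv2.imread("pics/top0.png");b=cv2.imread("pics/l19t.png")
cv2.imwrite("pics/wr.png",cv2.resize(np.hstack([i[245:320,150:225] for i in (a,b)]),None,fx=5,fy=5))
```

```text
(no output)
```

View pics/wr.png

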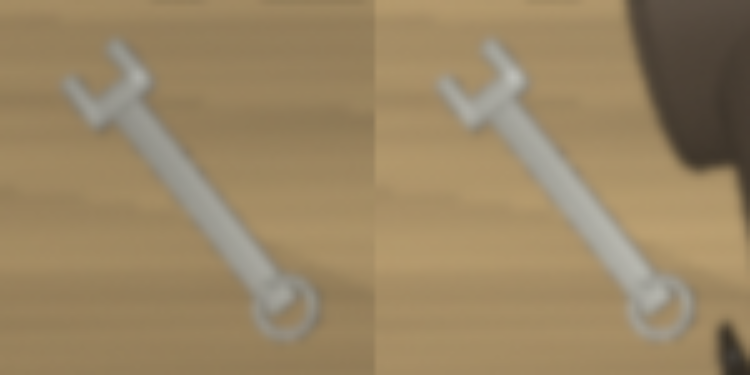

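The job is handed in at about 35 s of the 72 s. The plug stands on its head in the tray, threads up, with the gripper clear of it. No verdict was reported.

**What I did:** The tool could only point down, so I turned the bar round with one finger in three strokes, about 0.8 turn and more. I then gripped the stem from above, lifted the plug and lowered it onto its side on the blue mat, letting it go. I took it again by the stem, tipped it upright, and carried it to the tray.

**What went off plan:** The plug was not drawn out in the hand. At the end of the unscrewing it dropped out of the port by itself and landed upright on the table. I picked it up from there, so step 1 rests on the hold after that pick-up: clear of the port, bar about 0.1 m up, for over 0.2 s.

**Last checks:**

| Check | Result |
|---|---|
| Bar middle from tray centre | about 2 mm along, 4 mm across |
| Tip above bar middle | within 2 mm, so about 1° off upright |
| Gripper | open, fingertips about 0.1 m above the plug's tip |
| Wood block and bottle | no change in the top picture |
| Wrench | flagged a 7.6 % picture difference; the enlarged crop shows it in the same place, and the difference is the arm in view |

I checked that the plug lay flat on the mat only in the pictures; its contact force there was not measured.

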